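# Load the spice caddy and hang it in its place on the kitchen rail

### The arm

A 7-joint arm with a two-finger parallel gripper is mounted at the origin on the work surface. World frame = base frame: x ahead of the robot, y to its left, z up, the work surface at z = 0. Lengths are in mm, angles in rad, forces in N, time in s.
With the tool pointing down it reaches from about 425 to 875 mm from the base axis. Payload 8.4 kg.
Tool frame: the origin (TCP) lies on the centre line of the jaws, within the pads' length; the fingertips stand 25 mm ahead of it and the grasp point (between the pads) lies 6 mm ahead of it; z points along the fingers, y is the line along which they close (so a half turn about z gives the same grasp; the last joint's range is limited). The gripper opens to 87 mm and grips with 3 to 60 N. Pads are 19 mm wide; open, the fingers measure 117 mm over their backs; the gripper's body (75 mm by 190 mm) begins 51 mm behind the grasp point.
Start: joints at [-1.363, 0.333, 0.04, 1.465, -0.013, 1.343, -0.059], TCP at [196.308, 619.619, 247.546] pointing down, gripper open.
Joint ranges: [-2.58, 2.58], [-0.38, 2.09], [-1.3, 1.39], [0.25, 2.4], [-1.5, 4.64], [0.08, 2.09], [-2.65, 2.65]. Speed limits (rad/s): [2.22, 2.22, 2.79, 2.79, 3.14, 3.14, 3.14].

### API

Orientations are given as a unit quaternion [w, x, y, z].
In Python, from plant import sensors, eyes, bot gives the robot as it stands. The module is installed in compiled form; this text tells all that it offers.
- The arm moves only by the tool move_arm, never from a script. Its argument "series" is a list of rows, each a list of 7 numbers: the shift along the tool's x, y, z in cm, then the turn, a rotation vector about the tool's x, y, z in rad, then the opening, from 0 (shut) to 1 (fully open). In form: [[dx, dy, dz, wx, wy, wz, hand], ...]. A call has 1 to 20 rows; each row shifts and turns the commanded pose from where the row before left it, along the tool's axes as they then stand; what a row does not reach is not made up. A row lasts 1/10 s, in which the tool goes at most 50 mm and 8.59 degrees, less where a joint would pass 70% of its speed; a pose out of reach is approached as far as the arm can. A call with a gripper value outside its range is refused whole. The fingers move at their own pace and stop on an object; "grip_force" is the grip in N (left out, the last holds). Time passes only in rows, so rows that do not move let the fingers close. It gives the time, the measured TCP pose, the force, the opening and the grip force at its end, in the units of the state.
- sensors.read_state(): the state, without advancing time (a new reading comes with each control period).
- eyes.capture(name): name is "side" or "top" or "wrist"; returns (picture, depth): 420x560x3 uint8, red, green, blue; 420x560 float32, mm along the optical axis (not along the pixel's ray), 0 where there is no reading.
- eyes.calibration(name): a dict with "intrinsics" (3x3 intrinsics, pixels), "k1" (the pictures are not rectified: a ray, as slopes to the right and down, at radius r is drawn at 1 + k1 r^2 times it, then the intrinsics apply), "R" (3x3) and "t" (3): a world point X has camera coordinates R X + t. Camera axes: x right, y down, z forward; pixel columns grow to the right and rows downward; lengths in mm; the calibration is good to about 2 mm. A picture is of the moment at which its call begins: read the wrist's pose just before it. calibration takes no time and is no camera call; for the wrist camera it gives the pose at the moment of the call.
- bot.sign_off(): hands the job in; it is judged then, once.
The state is a dict: "clock": time; "q": joint angles; "joint_velocities": joint speeds; "effort": joint torques, N m; "tcp_pos": TCP position; "tcp_rot": TCP orientation; "contact_force": force on the tool from outside, world axes, zero at the start; "torque": the same for the moment, N m; "finger_gap": opening from 0.0 (shut) to 1.0 (fully open); "gripper_force": force on a finger pad.
Only numpy, scipy, OpenCV 4.12 (cv2) and the standard library are available. Lean on these libraries where they do the work, as an engineer would, in place of code of your own. Each camera call takes 0.05 s, during which the arm holds its last target. There are 200 camera calls.

### The job

First clear the amber jar out of the way from in front of the rail and stand it on the round cork mat. Then put every spice tube from the wooden rack upright into the pockets of the green-and-white caddy (one per pocket, any pocket). Finally hook the loaded caddy onto the upper rail at the blue band, slide it along the rail, still hooked on, to the red band and leave it hanging there centred on the red band, and leave the mug, the pepper mill and the bowl where they are.

Things in the scene. Friction and masses are not known exactly. Their poses are not given: they have to be found in the camera images.
- rail: Fixed steel stand, may be turned a little. Origin: on the worktop under the rail's middle. Upper rail along y: round bar 12 mm thick, axis 220 mm high, 540 mm long, between posts at y = +-276 mm no higher than the rail. An equal rest bar runs right below it, axis 90 mm high. The caddy hangs on the -x side, towards the robot
- rail_axis (a point): Point on the axis of the upper rail, midway between the posts, 220 mm above the worktop; axes as the rail's (y along the rail)
- blue_band: Blue band, 24 mm long, painted round the upper rail 130 to 160 mm to one side of its middle; origin on the rail's axis at the middle of the band, axes as the rail's. Which side is blue and which red changes
- red_band: Red band, 24 mm long, painted round the upper rail 130 to 160 mm to the other side of its middle; origin on the rail's axis at the middle of the band, axes as the rail's
- caddy: Loose caddy, about 500 g empty, weighted base, standing on the worktop. Origin: underside, in the mid-plane of the green back plate (6 mm thick in x; 146 mm wide in y up to z = 60 mm, then 60 mm wide up to 176). White row of 4 square pockets in front, 50 mm high, at x = -70, y = -53, -17.7, 17.7, 53 mm; each 32 x 31.5 mm inside, floor 4 mm above the underside
- caddy_seat (a point): Point under the roof of the caddy's hook: caddy x 9, y 0, z 170 mm; hung up, it is 6 mm above the rail's axis (and 0 to 12 mm nearer the front, with the play in the hook), the back plate rests on the rest bar. The hook, on the rear (+x), is an upside-down U 60 mm wide in y, channel from x = 3 to 27 mm, rear lip 6 mm thick reaching down to z = 148 mm. Axes as the caddy's
- caddy_grip (a point): Middle of the caddy's wooden grip tab: 10 mm thick in caddy x, 50 mm wide in y, from z = 176 to 218 mm, centred at x = 0, y = 0, z = 197 mm. Pinch it from above across its thickness. Axes as the caddy's
- rack: Wooden tube rack, 70 x 210 x 40 mm, fixed to the worktop. Origin: centre of its underside. Four holes, 29 mm wide and 30 mm deep, in a row along y at -72, -24, 24 and 72 mm
- mat: Round cork mat, 120 mm across, 5 mm thick, fixed to the worktop; origin: centre of its underside
- jar: Amber glass jar with a brass lid, round, squat, 66 mm across (brass lid 62), 78 mm high, about 450 g, upright on the worktop in front of the rail, in the way of the caddy (the hanging caddy's underside is 56 mm above the worktop). Origin: centre of its underside; z up its axis
- mug: Blue mug, 76 mm across, 90 mm high; origin: centre of its underside. To be left alone
- mill: Dark wooden pepper mill, 56 mm across, 165 mm high; origin: centre of its underside. To be left alone
- bowl: Terracotta bowl, 100 mm across, 50 mm high; origin: centre of its underside. To be left alone
- tube0: Clear spice tube with a red cap, round, 25 mm across, 110 mm high (cap: the top 22 mm), 50 g; at first in some hole of the rack, its foot 10 mm above the worktop. May be absent. Origin: centre of its underside; z up its axis
- tube1: Clear spice tube with a yellow cap, round, 25 mm across, 110 mm high (cap: the top 22 mm), 50 g; at first in some hole of the rack, its foot 10 mm above the worktop. May be absent. Origin: centre of its underside; z up its axis
- tube2: Clear spice tube with a green cap, round, 25 mm across, 110 mm high (cap: the top 22 mm), 50 g; at first in some hole of the rack, its foot 10 mm above the worktop. May be absent. Origin: centre of its underside; z up its axis
- tube3: Clear spice tube with a black cap, round, 25 mm across, 110 mm high (cap: the top 22 mm), 50 g; at first in some hole of the rack, its foot 10 mm above the worktop. May be absent. Origin: centre of its underside; z up its axis

How it is judged (in metres and radians):
On the way, in this order (a step that is already met when the one before it is completed fails the run):
1. the jar stands on the cork mat (horizontal distance between jar and mat below 0.03 m and angle between jar's own z axis and vertical below 0.15 rad and z of jar in the frame of mat between 0 and 0.012 m and linear speed of jar below 0.03 m/s), for 0.2 s.
2. every tube present is upright in a pocket of the caddy (x of tube0 in the frame of caddy between -0.082 and -0.058 m and y of tube0 in the frame of caddy between -0.072 and 0.072 m and z of tube0 in the frame of caddy between -0.002 and 0.02 m and angle between the z axis of each of tube0, tube1, tube2, tube3 and the z axis of caddy, either way round below 0.25 rad and x of tube1 in the frame of caddy between -0.082 and -0.058 m and y of tube1 in the frame of caddy between -0.072 and 0.072 m and z of tube1 in the frame of caddy between -0.002 and 0.02 m and x of tube2 in the frame of caddy between -0.082 and -0.058 m and y of tube2 in the frame of caddy between -0.072 and 0.072 m and z of tube2 in the frame of caddy between -0.002 and 0.02 m and x of tube3 in the frame of caddy between -0.082 and -0.058 m and y of tube3 in the frame of caddy between -0.072 and 0.072 m and z of tube3 in the frame of caddy between -0.002 and 0.02 m), for 0.2 s.
3. the caddy is hooked on the rail within 30 mm of the middle of the blue band (z of caddy_seat in the frame of rail_axis between -0.003 and 0.016 m and x of caddy_seat in the frame of rail_axis between -0.022 and 0.008 m and angle between caddy's own z axis and vertical below 0.15 rad and y of caddy_seat in the frame of blue_band between -0.03 and 0.03 m), for 0.2 s.
4. the caddy, still hooked on the rail, slides past the middle of the rail (z of caddy_seat in the frame of rail_axis between -0.003 and 0.016 m and x of caddy_seat in the frame of rail_axis between -0.022 and 0.008 m and angle between caddy's own z axis and vertical below 0.15 rad and y of caddy_seat in the frame of rail_axis between -0.05 and 0.05 m), for 0.1 s.
5. the caddy is hooked on the rail at the red band, within 15 mm (z of caddy_seat in the frame of rail_axis between -0.003 and 0.016 m and x of caddy_seat in the frame of rail_axis between -0.022 and 0.008 m and angle between caddy's own z axis and vertical below 0.15 rad and y of caddy_seat in the frame of red_band between -0.015 and 0.015 m), for 0.2 s.
At the end, for the whole second after the job is handed in: The jar stands upright on the mat, centred within 30 mm; every tube present is upright in a pocket, foot within 20 mm of the underside; the caddy hangs upright and still by its hook on the upper rail, its seat within 15 mm of the red band's middle; all let go (all of step 1 and all of step 2 and all of step 5 and linear speed of caddy below 0.03 m/s and angular speed of caddy below 0.2 rad/s); the robot touches nothing.
It fails at once if the blue mug is moved by more than 30 mm (distance of mug from where it was at the start of the episode above 0.03 m).
It fails at once if the pepper mill is moved by more than 30 mm (distance of mill from where it was at the start of the episode above 0.03 m).
It fails at once if the terracotta bowl is moved by more than 30 mm (distance of bowl from where it was at the start of the episode above 0.03 m).
Of tube0, tube1, tube2, tube3 only 3 to 4 are there at a start; the rules pass over those that are not, and their reading is None.
At some moment in a run one of jar, caddy may be knocked a few centimetres aside while the robot is not near it.
It also fails if it takes over 210 s, if anything falls off the work surface, if the arm or the gripper's body presses on something with over 40 N, if the wrist force passes 120 N, or if a joint passes its speed limit or range.

## Working session

There is one attempt and no reset: what is moved stays moved. The work goes in short steps, Python scripts to look and compute and a tool call to move; the robot and the scene stay as the last step left them, time stands still between calls to the robot, and variables do not carry over. Pictures are saved under pics/ and viewed, at most 16 in all, crops included, and the job is handed in when it is done.

Besides the shell and the picture viewer there is one more tool, called after ">>>" as name(argument=value, ...) on one line, values as JSON. move_arm: Moves the arm, as the interface text tells. Its arguments: {"type":"object","properties":{"series":{"type":"array"},"grip_force":{"type":"number"}},"required":["series"]}

```bash
mkdir -p pics; cat > h.py <<'E'
import numpy as np, cv2
from plant import sensors, eyes, bot
from scipy.spatial.transform import Rotation as Rt
def snap(n,f):
    c=eyes.calibration(n); p,d=eyes.capture(n)
    cv2.imwrite(f'pics/{f}.png',p[:,:,::-1]); np.savez(f'pics/{f}.npz',p=p,d=d,**{k:np.array(v) for k,v in c.items()})
    return load(f)
def load(f): return dict(np.load(f'pics/{f}.npz'))
def rays(s,uv):
    K=s['intrinsics'];uv=np.atleast_2d(np.array(uv,float))
    x=np.stack([(uv[:,0]-K[0,2])/K[0,0],(uv[:,1]-K[1,2])/K[1,1]],1)
    y=x.copy()
    for _ in range(20): y=x/(1+float(s['k1'])*(y**2).sum(1,keepdims=True))
    return np.c_[y,np.ones(len(y))]
def world(s,uv,d=None):  # by depth
    uv=np.atleast_2d(uv)
    if d is None: d=np.array([s['d'][int(v),int(u)] for u,v in uv])
    return (rays(s,uv)*np.asarray(d).reshape(-1,1)-s['t'])@s['R']
def plane(s,uv,z):
    r=rays(s,uv)@s['R']; c=-s['R'].T@s['t']
    return c+r*((z-c[2])/r[:,2])[:,None]
def cloud(s):
    h,w=s['d'].shape; u,v=np.meshgrid(np.arange(w),np.arange(h))
    P=world(s,np.c_[u.ravel(),v.ravel()],s['d'].ravel()).reshape(h,w,3); P[s['d']==0]=np.nan
    return P
def proj(s,X):
    X=np.atleast_2d(X)@s['R'].T+s['t']; y=X[:,:2]/X[:,2:]; y=y*(1+float(s['k1'])*(y**2).sum(1,keepdims=True))
    K=s['intrinsics']; return np.c_[y[:,0]*K[0,0]+K[0,2],y[:,1]*K[1,1]+K[1,2]]
def st():
    s=sensors.read_state(); q=s['tcp_rot']; R=Rt.from_quat([q[1],q[2],q[3],q[0]]).as_matrix()
    return s,np.array(s['tcp_pos']),R
def go(target,yaw=None):
    """print displacement in tool axes (cm); yaw = world angle of the tool y axis wanted (mod pi), tool down"""
    s,p,R=st(); 
    a=np.arctan2(R[1,1],R[0,1])
    print('t',round(s['clock'],2),'tcp',p.round(1),'yaw_y',round(a,3),'tilt',R[:,2].round(3),'gap',s['finger_gap'],'F',np.round(s['contact_force'],1))
    print('tool cm',(R.T@(np.array(target)-p)/10).round(2))
    if yaw is not None:
        d=(yaw-a+np.pi/2)%np.pi-np.pi/2; print('wz',round(-d,3),' in world',d)
E
python3 - <<'E'
from h import *
for n in('top','side','wrist'):
    s=snap(n,n+'0'); print(n,(-s['R'].T@s['t']).round(),s['R'].round(2).tolist())
print(sensors.read_state())
E
```

```text
top [ 357.   29. 1455.] [[0.02, -1.0, 0.01], [-0.99, -0.03, -0.12], [0.12, -0.01, -0.99]]
side [ 171.  982. 1308.] [[-0.94, -0.34, -0.0], [-0.25, 0.7, -0.67], [0.23, -0.63, -0.74]]
wrist [118. 644. 384.] [[0.3, 0.95, -0.0], [0.91, -0.29, 0.3], [0.28, -0.09, -0.95]]
{'clock': 0.15, 'q': array([-1.36318588,  0.33375708,  0.03991332,  1.46606163, -0.01337224,
        1.34330913, -0.05851987]), 'joint_velocities': array([ 0.00141283, -0.00213931,  0.0018566 , -0.00359268,  0.00061274,
        0.00153532,  0.00058669]), 'effort': array([ 2.67882984e-03, -6.56841660e+01,  1.33716188e+00, -4.04107153e+01,
       -5.96540817e-02,  4.19344136e-02,  1.24098210e-04]), 'tcp_pos': array([196.26243852, 619.31060822, 246.86183617]), 'tcp_rot': array([-3.60094899e-05,  1.52836546e-01,  9.88251277e-01, -6.33822981e-04]), 'contact_force': array([ 0.27398373, -0.04908796,  0.00778499]), 'torque': array([-0.00164253,  0.02892985,  0.05181882]), 'gripper_force': 0.0, 'finger_gap': 0.9989229337280879}
```

View pics/top0.png

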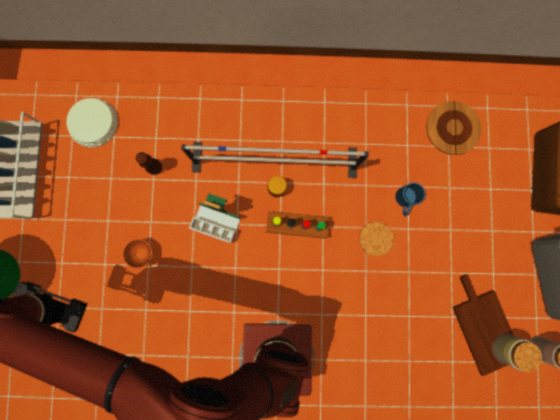

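View pics/side0.png

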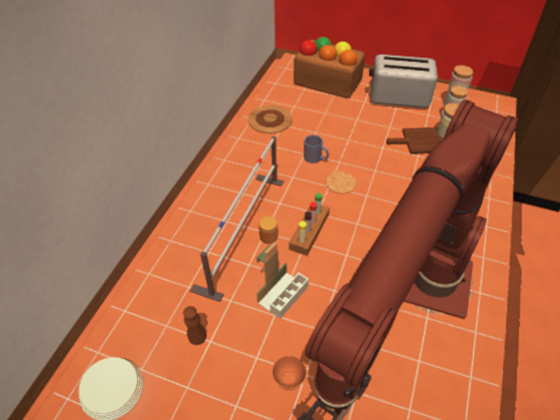

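The top view shows the blue band at (222,149), the red band at (324,152), the jar at (277,186), the mat at (376,239), the rack at (299,224) with 4 tubes, the caddy at (215,218), the mill at (150,163), the mug at (410,195) and the bowl at (138,253). The side view agrees. Next, an enlarged crop.

```bash
python3 - <<'E'
from h import *
s=load('top0'); c=s['p'][135:260,180:380,::-1]
cv2.imwrite('pics/c0.png',cv2.resize(c,None,fx=4,fy=4,interpolation=cv2.INTER_CUBIC))
P=cloud(s)
for n,uv in dict(blue=(222,149),red=(324,152),jar=(277,186),mat=(376,239),mug=(410,195),bowl=(138,253),mill=(145,159),tab=(216,203)).items(): print(n,P[uv[1],uv[0]].round(1))
E
```

```text
blue [660.4 184.6 225.2]
red [ 658.9 -122.1  227.4]
jar [575.4  15.2  78.9]
mat [ 409.8 -333.6    6.5]
mug [ 566.9 -454.3    8.3]
bowl [341.6 487.4   5.2]
mill [638.6 435.3 157.8]
tab [501.8 202.1 179.6]
```

View pics/c0.png

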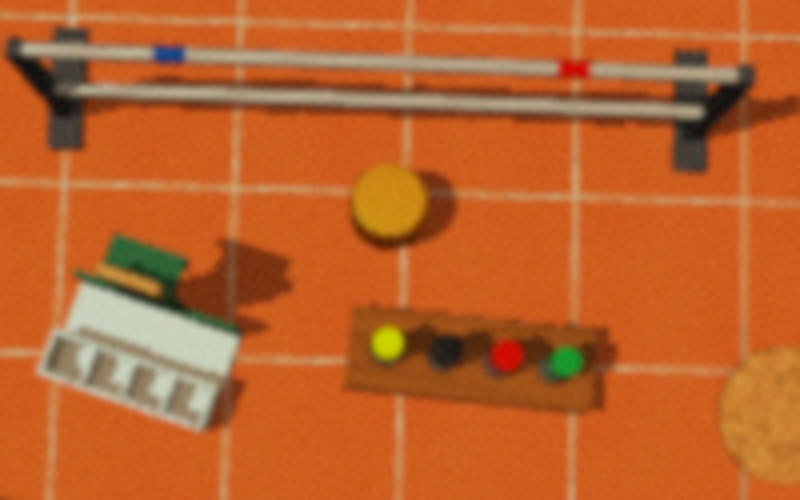

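```bash
python3 - <<'E'
from h import *
s=load('top0')
f=lambda L:np.array(L,float)/4+[180-.375,135-.375]
print('jar',plane(s,f([(389,202)]),78).round(1))
c=plane(s,f([(388,342),(446,350),(507,355),(567,361)]),120);print('caps',c.round(1))
print('rack corners',plane(s,f([(357,307),(607,328),(602,410),(345,388)]),40).round(1))
print('bands/rail',plane(s,f([(169,54),(574,69),(20,48),(745,75)]),226).round(1))
P=cloud(s)
hsv=cv2.cvtColor(s['p'],cv2.COLOR_RGB2HSV)
print(hsv[239,376],hsv[225,356],hsv[210,376])
# mat by height
X=P[215:265,350:405].reshape(-1,3); X=X[(X[:,2]>3.0)&(X[:,2]<9)]; print('mat',len(X),np.median(X,0),X[:,:2].mean(0),X.min(0),X.max(0))
print('caddy corners',plane(s,f([(52,330),(226,383),(207,432),(38,373)]),54).round(1))
print('plate base',plane(s,f([(77,273),(238,330)]),60).round(1),'tab', plane(s,f([(97,268),(163,290)]),218).round(1))
go([575,15,100],np.pi/2)
E
```

```text
jar [[578.5  15.7  78. ]]
caps [[ 458.4   14.2  120. ]
 [ 453.1  -32.3  120. ]
 [ 450.3  -81.2  120. ]
 [ 446.7 -129.4  120. ]]
rack corners [[ 493.6   40.4   40. ]
 [ 481.  -172.7   40. ]
 [ 411.3 -169.    40. ]
 [ 424.6   48.7   40. ]]
bands/rail [[ 662.8  185.   226. ]
 [ 659.6 -119.6  226. ]
 [ 664.6  297.1  226. ]
 [ 658.6 -248.9  226. ]]
[ 15 184 202] [ 11 213 205] [ 11 217 207]
mat 856 [ 409.57061551 -334.15714259    4.95650258] [ 408.49495386 -335.13347174] [ 321.79448226 -433.50694342    3.00095578] [ 495.65709742 -242.87812202    8.97551295]
caddy corners [[466.4 295.6  54. ]
 [425.7 148.1  54. ]
 [384.5 162.5  54. ]
 [430.1 305.6  54. ]]
plate base [[514.4 275.7  60. ]
 [469.9 139.1  60. ]] tab [[500.7 233.1 218. ]
 [485.5 183.4 218. ]]
t 0.15 tcp [196.3 619.3 246.9] yaw_y 1.264 tilt [-0.    -0.001 -1.   ] gap 0.9989229337280879 F [ 0.3 -0.   0. ]
tool cm [-54.36 -46.15  14.75]
wz -0.307  in world 0.30687595366883924
```

>>> move_arm(series=[[-3.02, -2.56, 0, 0, 0, 0, 1], [-3.02, -2.56, 0, 0, 0, 0, 1], [-3.02, -2.56, 0, 0, 0, 0, 1], [-3.02, -2.56, 0, 0, 0, 0, 1], [-3.02, -2.56, 0, 0, 0, 0, 1], [-3.02, -2.56, 0, 0, 0, 0, 1], [-3.02, -2.56, 0, 0, 0, 0, 1], [-3.02, -2.56, 0, 0, 0, 0, 1], [-3.02, -2.56, 0, 0, 0, 0, 1], [-3.02, -2.56, 0, 0, 0, 0, 1], [-3.02, -2.56, 0, 0, 0, 0, 1], [-3.02, -2.56, 0, 0, 0, 0, 1], [-3.02, -2.56, 0, 0, 0, 0, 1], [-3.02, -2.56, 0, 0, 0, 0, 1], [-3.02, -2.56, 0, 0, 0, 0, 1], [-3.02, -2.56, 0, 0, 0, 0, 1], [-3.02, -2.56, 0, 0, 0, 0, 1], [-3.02, -2.56, 0, 0, 0, 0, 1]], grip_force=25)

```text
clock: 1.95
tcp_pos: [575.9, 14.8, 247.5]
tcp_rot: [0.0, 0.153, 0.988, 0.0]
contact_force: [0.2, 0.5, -0.2]
finger_gap: 1.001
gripper_force: 0.0
```

>>> move_arm(series=[[0, 0, 0, 0, 0, -0.102, 1], [0, 0, 0, 0, 0, -0.102, 1], [0, 0, 0, 0, 0, -0.102, 1], [0, 0, 0, 0, 0, 0, 1]])

```text
clock: 2.35
tcp_pos: [575.2, 16.0, 247.3]
tcp_rot: [-0.0, -0.0, 1.0, -0.0]
contact_force: [-0.5, -0.4, -0.6]
finger_gap: 0.996
gripper_force: 0.0
```

```bash
python3 - <<'E'
from h import *
go([577,15.7,51],np.pi/2-.01)
s=snap('wrist','w1'); print((-s['R'].T@s['t']).round())
E
```

```text
t 2.35 tcp [575.2  16.  247.3] yaw_y 1.571 tilt [-0.001 -0.    -1.   ] gap 0.9961424551009129 F [-0.5 -0.4 -0.6]
tool cm [-0.19 -0.03 19.63]
wz 0.011  in world -0.010620636791994986
[493.  16. 385.]
```

View pics/w1.png

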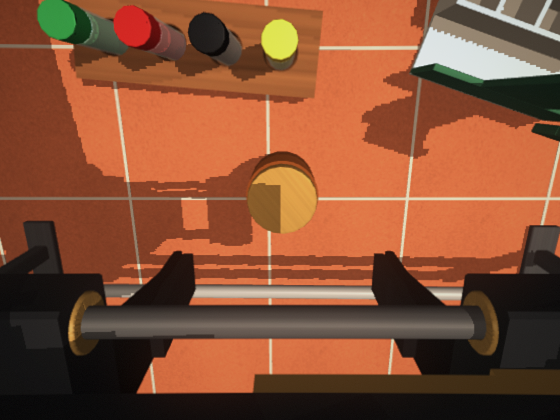

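The wrist view shows the jar lid centred at (282,200). Caps are at (63,19), (137,26), (209,34) and (280,39).

```bash
python3 - <<'E'
from h import *
s=load('w1'); p=plane(s,[(282,200)],78)[0]; print(p, world(s,[(282,205)]))
print(plane(s,[(63,19),(137,26),(209,34),(280,39)],120).round(1))
go([p[0],p[1],45])
E
```

```text
[579.72278776  15.30223337  78.        ] [[584.06654661  15.3027322   78.64753273]]
[[ 446.9 -125.5  120. ]
 [ 450.5  -78.8  120. ]
 [ 454.9  -32.4  120. ]
 [ 457.7   14.1  120. ]]
t 2.4 tcp [575.2  16.1 247.4] yaw_y 1.568 tilt [-0. -0. -1.] gap 0.9957888267122712 F [ 0.6 -0.1  0.6]
tool cm [-0.46 -0.08 20.24]
```

>>> move_arm(series=[[-0.4, -0.05, 0, 0, 0, 0, 1], [0, 0, 3, 0, 0, 0, 1], [0, 0, 4, 0, 0, 0, 1], [0, 0, 4, 0, 0, 0, 1], [0, 0, 4, 0, 0, 0, 1], [0, 0, 3, 0, 0, 0, 1], [0, 0, 2, 0, 0, 0, 1], [0, 0, 0, 0, 0, 0, 0.5], [0, 0, 0, 0, 0, 0, 0.5], [0, 0, 0, 0, 0, 0, 0.5], [0, 0, 0, 0, 0, 0, 0.5], [0, 0, 0, 0, 0, 0, 0.5], [0, 0, 0, 0, 0, 0, 0.5]], grip_force=25)

```text
clock: 3.7
tcp_pos: [580.4, 15.6, 49.1]
tcp_rot: [0.001, 0.001, 1.0, 0.0]
contact_force: [0.0, -1.4, 7.2]
finger_gap: 0.755
gripper_force: 25.0
```

>>> move_arm(series=[[0, 0, -2, 0, 0, 0, 0.5], [0, 0, -4, 0, 0, 0, 0.5], [0, 0, -4, 0, 0, 0, 0.5], [0, 0, -4, 0, 0, 0, 0.5], [0.7, -1.4, -1, 0, 0, 0, 0.5], [1.4, -2.8, 0, 0, 0, 0, 0.5], [1.5, -3.1, 0, 0, 0, 0, 0.5], [1.5, -3.1, 0, 0, 0, 0, 0.5], [1.5, -3.1, 0, 0, 0, 0, 0.5], [1.5, -3.1, 0, 0, 0, 0, 0.5], [1.5, -3.1, 0, 0, 0, 0, 0.5], [1.5, -3.1, 0, 0, 0, 0, 0.5], [1.5, -3.1, 0, 0, 0, 0, 0.5], [1.5, -3.1, 0, 0, 0, 0, 0.5], [1.5, -3.1, 0, 0, 0, 0, 0.5], [1.5, -3.1, 0, 0, 0, 0, 0.5], [1.0, -2.1, 0, 0, 0, 0, 0.5], [0.5, -0.8, 0, 0, 0, 0, 0.5], [0, 0, 0, 0, 0, 0, 0.5], [0, 0, 0, 0, 0, 0, 0.5]])

```text
clock: 5.7
tcp_pos: [393.2, -364.0, 197.0]
tcp_rot: [-0.0, 0.0, 1.0, 0.001]
contact_force: [0.5, 0.8, -4.0]
finger_gap: 0.752
gripper_force: 25.0
```

```bash
python3 - <<'E'
from h import *
go([409.3,-334.3,55])
s=snap('top','top1'); c=s['p'][210:270,340:420,::-1]
w=snap('wrist','w2')
a=cv2.resize(c,(640,480),interpolation=cv2.INTER_CUBIC)
cv2.imwrite('pics/w2b.png',w['p'][:,:,::-1])
E
```

```text
t 5.7 tcp [ 393.2 -364.   197. ] yaw_y 1.571 tilt [-0.001  0.001 -1.   ] gap 0.7523557624180257 F [ 0.5  0.8 -4. ]
tool cm [-1.62  2.96 14.2 ]
```

View pics/w2b.png

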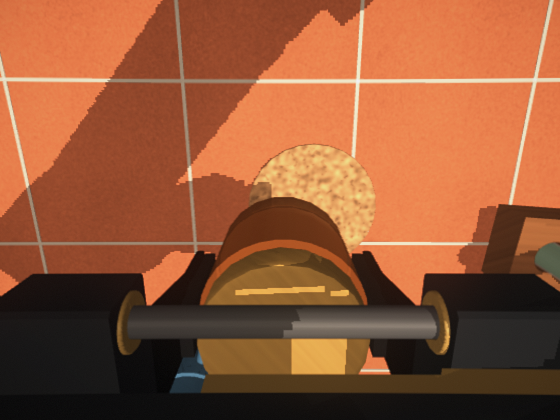

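The mat, centred near (313,203), is partly hidden by the held jar. I'll check its position and correct for the overshoot.

```bash
python3 - <<'E'
from h import *
s=load('w2'); print(plane(s,[(313,203),(250,200),(376,203),(313,144)],5).round(1))
E
```

```text
[[ 407.6 -335.3    5. ]
 [ 404.7 -394.2    5. ]
 [ 407.5 -276.3    5. ]
 [ 352.8 -336.7    5. ]]
```

>>> move_arm(series=[[-0.8, 1.45, 0, 0, 0, 0, 0.5], [-0.85, 1.45, 0, 0, 0, 0, 0.5], [0, 0, 2, 0, 0, 0, 0.5], [0, 0, 4, 0, 0, 0, 0.5], [0, 0, 4, 0, 0, 0, 0.5], [0, 0, 2, 0, 0, 0, 0.5], [0, 0, 1, 0, 0, 0, 0.5], [0, 0, 0.8, 0, 0, 0, 0.5], [0, 0, 0.5, 0, 0, 0, 0.5], [0, 0, 0, 0, 0, 0, 0.5], [0, 0, 0, 0, 0, 0, 1], [0, 0, 0, 0, 0, 0, 1], [0, 0, 0, 0, 0, 0, 1], [0, 0, -2, 0, 0, 0, 1], [0, 0, -4, 0, 0, 0, 1], [0, 0, -4, 0, 0, 0, 1], [0, 0, -4, 0, 0, 0, 1], [0, 0, -4, 0, 0, 0, 1]])

```text
clock: 7.6
tcp_pos: [409.3, -336.4, 236.7]
tcp_rot: [0.001, 0.001, 1.0, -0.0]
contact_force: [0.5, -0.5, 0.3]
finger_gap: 0.997
gripper_force: 0.0
```

```bash
python3 - <<'E'
from h import *
go([447,-127.5,126],-.05)
w=snap('wrist','w3'); P=cloud(w)
X=P.reshape(-1,3);
m=(X[:,2]>78)&(X[:,2]<90)&(abs(X[:,0]-409)<60)&(abs(X[:,1]+335)<60); print(m.sum(), X[m].mean(0),X[m].min(0),X[m].max(0))
s=snap('top','top1'); a=s['p'][140:260,180:420,::-1]
cv2.imwrite('pics/t1.png',cv2.resize(a,(800,400),interpolation=cv2.INTER_CUBIC))
E
```

```text
t 7.6 tcp [ 409.3 -336.4  236.7] yaw_y 1.569 tilt [ 0.001 -0.    -1.   ] gap 0.9972186976063311 F [ 0.5 -0.5  0.3]
tool cm [-3.73 20.9  11.07]
wz -1.522  in world 1.5222195640840916
4147 [ 408.4642979  -335.7037242    83.23089283] [ 379.33775109 -366.37670846   78.07431901] [ 440.35069882 -305.37464335   85.73442775]
```

View pics/t1.png

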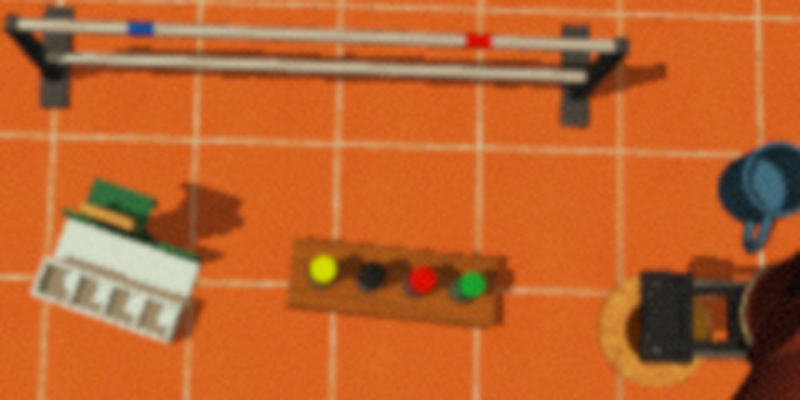

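Jar is centred on the mat with its lid at z=83, and the caddy hasn't moved. Next I'll go over the rack and turn the tool.

>>> move_arm(series=[[-0.75, 4.18, 0, 0, 0, 0, 0.7], [-0.75, 4.18, 0, 0, 0, 0, 0.7], [-0.75, 4.18, 0, 0, 0, 0, 0.7], [-0.75, 4.18, 0, 0, 0, 0, 0.7], [-0.75, 4.18, 0, 0, 0, 0, 0.7], [0, 0, 0, 0, 0, 0.137, 0.7], [0, 0, 0, 0, 0, 0.137, 0.7], [0, 0, 0, 0, 0, 0.137, 0.7], [0, 0, 0, 0, 0, 0.137, 0.7], [0, 0, 0, 0, 0, 0.137, 0.7], [0, 0, 0, 0, 0, 0.137, 0.7], [0, 0, 0, 0, 0, 0.137, 0.7], [0, 0, 0, 0, 0, 0.137, 0.7], [0, 0, 0, 0, 0, 0.137, 0.7], [0, 0, 0, 0, 0, 0.137, 0.7], [0, 0, 0, 0, 0, 0.137, 0.7], [0, 0, 0, 0, 0, 0.137, 0.7], [0, 0, 0, 0, 0, 0, 0.7], [0, 0, 0, 0, 0, 0, 0.7]], grip_force=12)

```text
clock: 9.6
tcp_pos: [447.2, -127.3, 234.5]
tcp_rot: [-0.0, 0.731, 0.682, 0.0]
contact_force: [0.3, -0.1, 0.0]
finger_gap: 0.7
gripper_force: 0.0
```

```bash
python3 - <<'E'
from h import *
go([447.2,-127.5,128],-.077); s,p,R=st(); print(s['q'].round(2), R.round(2).tolist())
w=snap('wrist','w4')
E
```

```text
t 9.6 tcp [ 447.2 -127.3  234.5] yaw_y -0.07 tilt [ 0.  0. -1.] gap 0.699680999097135 F [ 0.3 -0.1  0. ]
tool cm [-2.000e-02  1.000e-02  1.065e+01]
wz 0.007  in world -0.006836196229511149
[-0.37 -0.07  0.54  1.94  0.04  1.27  0.08] [[0.07, 1.0, 0.0], [1.0, -0.07, 0.0], [0.0, 0.0, -1.0]]
```

View pics/w4.png

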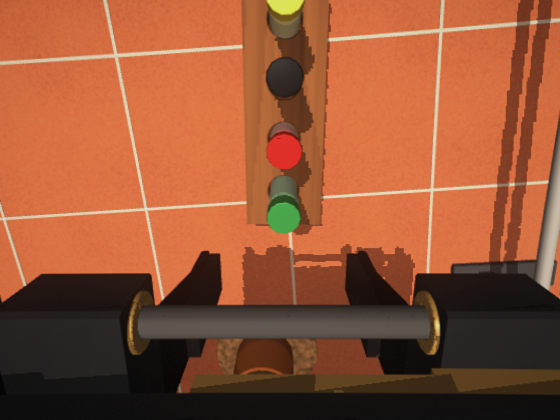

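Wrist view: caps line up at green (284,217), red (284,152), black (285,77).

```bash
python3 - <<'E'
from h import *
s=load('w4'); print(plane(s,[(284,217),(284,152),(285,77)],120).round(1))
go([446.4,-127.5,128],-.077); 
E
```

```text
[[ 447.4 -129.3  120. ]
 [ 450.6  -82.4  120. ]
 [ 454.6  -34.3  120. ]]
t 9.65 tcp [ 447.2 -127.3  234.5] yaw_y -0.07 tilt [-0.  0. -1.] gap 0.6993898115466949 F [ 0.1 -0.3  0.7]
tool cm [-0.02 -0.07 10.65]
wz 0.007  in world -0.0066047043068295785
```

>>> move_arm(series=[[-0.1, 0, 3, 0, 0, 0, 0.7], [0, 0, 4, 0, 0, 0, 0.7], [0, 0, 2.4, 0, 0, 0, 0.7], [0, 0, 1.2, 0, 0, 0, 0.7], [0, 0, 0, 0, 0, 0, 0.1], [0, 0, 0, 0, 0, 0, 0.1], [0, 0, 0, 0, 0, 0, 0.1], [0, 0, 0, 0, 0, 0, 0.1], [0, 0, 0, 0, 0, 0, 0.1], [0, 0, 0, 0, 0, 0, 0.1], [0, 0, 0, 0, 0, 0, 0.1], [0, 0, -3, 0, 0, 0, 0.1], [0, 0, -4, 0, 0, 0, 0.1], [0, 0, -4, 0, 0, 0, 0.1], [0, 0, -3, 0, 0, 0, 0.1], [0, 0, 0, 0, 0, 0, 0.1]])

```text
clock: 11.25
tcp_pos: [448.9, -128.6, 272.5]
tcp_rot: [0.002, 0.733, 0.68, 0.002]
contact_force: [-0.2, -0.2, -0.8]
finger_gap: 0.284
gripper_force: 12.0
```

```bash
python3 - <<'E'
from h import *
# caddy fit from top-depth cloud
P=cloud(load('top1')).reshape(-1,3)
X=P[(P[:,0]>370)&(P[:,0]<560)&(P[:,1]>110)&(P[:,1]<330)&(P[:,2]>15)]
print(len(X)); 
for lo,hi in((45,66),(165,182),(205,225)):
    Y=X[(X[:,2]>lo)&(X[:,2]<hi)]; print(lo,len(Y),Y.mean(0).round(1)); r=cv2.minAreaRect(Y[:,:2].astype(np.float32)); print(r)
go([520,100,247],1.27)
E
```

```text
583
45 199 [440.4 225.7  52.1]
((450.61456298828125, 223.3564910888672), (143.42013549804688, 92.9232406616211), 71.35707092285156)
165 168 [510.2 203.7 176.6]
((505.917724609375, 207.45346069335938), (60.73218536376953, 38.02988815307617), 72.1866683959961)
205 61 [491.8 211.  217.8]
((492.10107421875, 211.13706970214844), (49.23602294921875, 10.17883586883545), 71.21554565429688)
t 11.25 tcp [ 448.9 -128.6  272.5] yaw_y -0.074 tilt [ 0.006  0.    -1.   ] gap 0.284112269360638 F [-0.2 -0.2 -0.8]
tool cm [23.33  5.38  2.6 ]
wz -1.344  in world 1.3441388531388676
```

>>> move_arm(series=[[3.73, -0.335, 0, 0, 0, 0, 0.1], [3.73, -0.335, 0, 0, 0, 0, 0.1], [3.73, -0.335, 0, 0, 0, 0, 0.1], [3.73, -0.335, 0, 0, 0, 0, 0.1], [3.73, -0.335, 0, 0, 0, 0, 0.1], [3.73, -0.335, 0, 0, 0, 0, 0.1], [3.73, -0.335, 0, 0, 0, 0, 0.1], [3.73, -0.335, 0, 0, 0, 0, 0.1], [3.73, -0.335, 0, 0, 0, 0, 0.1], [3.73, -0.335, 0, 0, 0, 0, 0.1], [3.73, -0.335, 0, 0, 0, 0, 0.1], [0, 0, 0, 0, 0, -0.147, 0.1], [0, 0, 0, 0, 0, -0.147, 0.1], [0, 0, 0, 0, 0, -0.147, 0.1], [0, 0, 0, 0, 0, -0.147, 0.1], [0, 0, 0, 0, 0, -0.147, 0.1], [0, 0, 0, 0, 0, -0.147, 0.1], [0, 0, 0, 0, 0, -0.147, 0.1], [0, 0, 0, 0, 0, -0.147, 0.1], [0, 0, 0, 0, 0, -0.147, 0.1]])

```text
clock: 13.25
tcp_pos: [440.4, 283.3, 267.2]
tcp_rot: [-0.001, 0.157, 0.988, -0.001]
contact_force: [-0.8, 0.5, -0.3]
finger_gap: 0.28
gripper_force: 12.0
```

```bash
cat >> h.py <<'E'
def pocket(i,o=(492.1,211.1),yaw=-.323):
    y=[-53,-17.7,17.7,53][i]; c,n=np.cos(yaw),np.sin(yaw); return np.array([o[0]-70*c-y*n,o[1]-70*n+y*c])
E
python3 - <<'E'
from h import *
w=snap('wrist','w5')
img=w['p'][:,:,::-1].copy()
for i in range(4):
    q=pocket(i); u=proj(w,[[*q,54]])[0]; print(i,q.round(1),u.round()); cv2.drawMarker(img,tuple(int(a) for a in u),(255,0,255),0,12,1)
cv2.imwrite('pics/w5m.png',img)
go([*pocket(3),150],1.248)
E
```

```text
0 [408.9 183.1] [176. 185.]
1 [420.1 216.5] [212. 185.]
2 [431.3 250.1] [248. 185.]
3 [442.5 283.6] [284. 186.]
t 13.3 tcp [440.4 283.3 267.3] yaw_y 1.265 tilt [-0.002 -0.001 -1.   ] gap 0.27997108338203314 F [-0.2 -0.3 -1.1]
tool cm [-0.21  0.11 11.73]
wz 0.017  in world -0.01654259063678376
```

View pics/w5m.png

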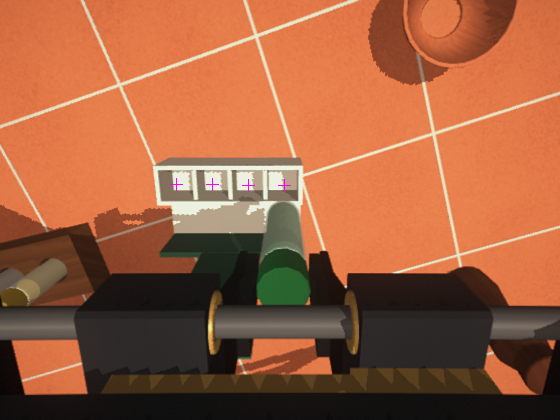

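Markers fall in the middle of the pockets, so the caddy pose is good. Lowering into pocket 3.

>>> move_arm(series=[[-0.21, 0.11, 0, 0, 0, 0.017, 0.1], [0, 0, 3, 0, 0, 0, 0.1], [0, 0, 3, 0, 0, 0, 0.1], [0, 0, 2, 0, 0, 0, 0.1], [0, 0, 2, 0, 0, 0, 0.1], [0, 0, 2, 0, 0, 0, 0.1], [0, 0, 2, 0, 0, 0, 0.1], [0, 0, 0, 0, 0, 0, 0.1], [0, 0, 0, 0, 0, 0, 0.45], [0, 0, 0, 0, 0, 0, 0.45], [0, 0, 0, 0, 0, 0, 0.45], [0, 0, -3, 0, 0, 0, 0.45], [0, 0, -4, 0, 0, 0, 0.5], [0, 0, -4, 0, 0, 0, 0.5], [0, 0, -3, 0, 0, 0, 0.5], [0, 0, 0, 0, 0, 0, 0.5]])

```text
clock: 14.9
tcp_pos: [444.9, 285.3, 274.2]
tcp_rot: [0.003, 0.169, 0.986, 0.003]
contact_force: [0.8, 0.7, -0.4]
finger_gap: 0.494
gripper_force: 0.0
```

```bash
python3 - <<'E'
from h import *
w=snap('wrist','w6')
P=cloud(w).reshape(-1,3); q=pocket(3)
m=(np.hypot(P[:,0]-q[0],P[:,1]-q[1])<25)&(P[:,2]>95)&(P[:,2]<125); print(m.sum(),P[m].mean(0).round(1),P[m].max(0).round(1))
go([450.3,-81.5,260],-.077)
E
```

```text
759 [442.  283.8 112.6] [455.6 295.4 116.3]
t 14.95 tcp [444.1 284.8 271.5] yaw_y 1.231 tilt [ 0.004  0.003 -1.   ] gap 0.5002623716584486 F [-0.1  0.1 -0.6]
tool cm [-12.77 -34.33   1.03]
wz 1.308  in world -1.3083587400993135
```

View pics/w6.png

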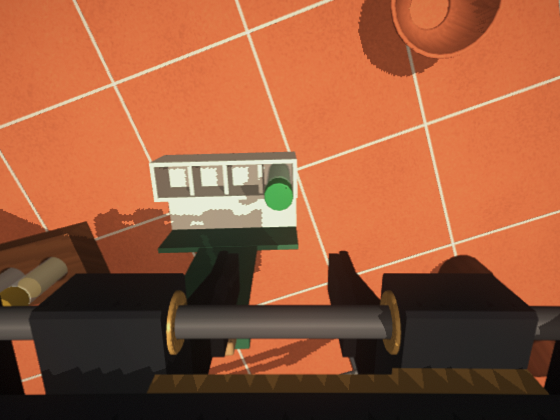

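Green stands in pocket 3 with its cap at (279,195). Next is the red tube.

>>> move_arm(series=[[-1.42, -3.81, 0, 0, 0, 0, 0.6], [-1.42, -3.81, 0, 0, 0, 0, 0.6], [-1.42, -3.81, 0, 0, 0, 0, 0.6], [-1.42, -3.81, 0, 0, 0, 0, 0.6], [-1.42, -3.81, 0, 0, 0, 0, 0.6], [-1.42, -3.81, 0, 0, 0, 0, 0.6], [-1.42, -3.81, 0, 0, 0, 0, 0.6], [-1.42, -3.81, 0, 0, 0, 0, 0.6], [-1.42, -3.81, 0, 0, 0, 0, 0.6], [0, 0, 0, 0, 0, 0.1454, 0.6], [0, 0, 0, 0, 0, 0.1454, 0.6], [0, 0, 0, 0, 0, 0.1454, 0.6], [0, 0, 0, 0, 0, 0.1454, 0.6], [0, 0, 0, 0, 0, 0.1454, 0.6], [0, 0, 0, 0, 0, 0.1454, 0.6], [0, 0, 0, 0, 0, 0.1454, 0.6], [0, 0, 0, 0, 0, 0.1454, 0.6], [0, 0, 0, 0, 0, 0.1454, 0.6], [0, 0, 0, 0, 0, 0, 0.6], [0, 0, 0, 0, 0, 0, 0.6]])

```text
clock: 16.95
tcp_pos: [449.4, -81.9, 268.1]
tcp_rot: [-0.0, 0.732, 0.681, -0.0]
contact_force: [0.1, -1.2, 0.2]
finger_gap: 0.6
gripper_force: 0.0
```

```bash
python3 - <<'E'
from h import *
go([450.3,-81.2,128],-.077)
w=snap('wrist','w7'); h=cv2.cvtColor(w['p'],cv2.COLOR_RGB2HSV)
P=cloud(w)
m=(P[:,:,2]>116)&(P[:,:,2]<126)&(abs(P[:,:,0]-450)<30)
n,l,sts,c=cv2.connectedComponentsWithStats(m.astype(np.uint8))
for i in range(1,n):
    if sts[i,4]>200: X=P[l==i]; print(sts[i,4],X.mean(0).round(1), (X.max(0)+X.min(0))[:2].round(1)/2)
E
```

```text
t 16.95 tcp [449.4 -81.9 268.1] yaw_y -0.072 tilt [-0.001 -0.    -1.   ] gap 0.599729906649352 F [ 0.1 -1.2  0.2]
tool cm [ 0.07  0.1  14.01]
wz 0.005  in world -0.004579031374009501
963 [458.   13.6 120.4] [458.2  13.6]
794 [454.4 -34.  120.3] [454.2 -34.2]
710 [450.8 -81.3 120.3] [450.85 -81.7 ]
```

>>> move_arm(series=[[0.05, 0.13, 3, 0, 0, 0, 0.6], [0, 0, 4, 0, 0, 0, 0.6], [0, 0, 4, 0, 0, 0, 0.6], [0, 0, 2, 0, 0, 0, 0.6], [0, 0, 1, 0, 0, 0, 0.6], [0, 0, 0, 0, 0, 0, 0.1], [0, 0, 0, 0, 0, 0, 0.1], [0, 0, 0, 0, 0, 0, 0.1], [0, 0, 0, 0, 0, 0, 0.1], [0, 0, 0, 0, 0, 0, 0.1], [0, 0, 0, 0, 0, 0, 0.1], [0, 0, -3, 0, 0, 0, 0.1], [0, 0, -4, 0, 0, 0, 0.1], [0, 0, -4, 0, 0, 0, 0.1], [0, 0, -3, 0, 0, 0, 0.1], [0, 0, 0, 0, 0, 0, 0.1], [0, 0, 0, 0, 0, 0, 0.1]])

```text
clock: 18.7
tcp_pos: [451.1, -81.4, 268.7]
tcp_rot: [0.0, 0.734, 0.68, 0.0]
contact_force: [0.0, 0.9, -1.5]
finger_gap: 0.284
gripper_force: 12.0
```

```bash
python3 - <<'E'
from h import *
go([*pocket(1),268],1.248)
E
```

```text
t 18.7 tcp [451.1 -81.4 268.7] yaw_y -0.076 tilt [ 0.001  0.    -1.   ] gap 0.2837502544804673 F [ 0.   0.9 -1.5]
tool cm [29.47 -5.37  0.07]
wz -1.324  in world 1.324486951528173
```

>>> move_arm(series=[[3.68, -0.67, 0, 0, 0, 0, 0.1], [3.68, -0.67, 0, 0, 0, 0, 0.1], [3.68, -0.67, 0, 0, 0, 0, 0.1], [3.68, -0.67, 0, 0, 0, 0, 0.1], [3.68, -0.67, 0, 0, 0, 0, 0.1], [3.68, -0.67, 0, 0, 0, 0, 0.1], [3.68, -0.67, 0, 0, 0, 0, 0.1], [3.68, -0.67, 0, 0, 0, 0, 0.1], [0, 0, 0, 0, 0, -0.147, 0.1], [0, 0, 0, 0, 0, -0.147, 0.1], [0, 0, 0, 0, 0, -0.147, 0.1], [0, 0, 0, 0, 0, -0.147, 0.1], [0, 0, 0, 0, 0, -0.147, 0.1], [0, 0, 0, 0, 0, -0.147, 0.1], [0, 0, 0, 0, 0, -0.147, 0.1], [0, 0, 0, 0, 0, -0.147, 0.1], [0, 0, 0, 0, 0, -0.147, 0.1], [0, 0, 0, 0, 0, 0, 0.1], [0, 0, 0, 0, 0, 0, 0.1]])

```text
clock: 20.6
tcp_pos: [419.6, 215.9, 267.4]
tcp_rot: [-0.001, 0.164, 0.987, -0.001]
contact_force: [0.2, -0.4, -1.2]
finger_gap: 0.282
gripper_force: 12.0
```

```bash
cat > chk.py <<'E'
from h import *
import sys
# caddy check: rim of white row & caps in caddy frame, from wrist cloud
def check(name):
    w=snap('wrist',name); P=cloud(w); c,n=np.cos(-.323),np.sin(-.323)
    Q=P-np.array([492.1,211.1,0]); X=Q[...,0]*c+Q[...,1]*n; Y=-Q[...,0]*n+Q[...,1]*c; Z=P[...,2]
    m=(abs(X+75)<30)&(abs(Y)<90)&(abs(Z-54)<4); print('rim y',np.percentile(Y[m],[.5,99.5]).round(1),'x',np.percentile(X[m],[.5,50]).round(1),m.sum())
    m=(abs(X+70)<25)&(abs(Y)<80)&(Z>106)&(Z<125)
    k,l,S,_=cv2.connectedComponentsWithStats(m.astype(np.uint8))
    for i in range(1,k):
        if S[i,4]>150: print('cap in caddy',X[l==i].mean().round(1),Y[l==i].mean().round(1),Z[l==i].mean().round(1))
E
python3 - <<'E'
from chk import *
check('w8'); go([*pocket(1),128],1.248)
E
```

```text
rim y [-89.2  44. ] x [-88.4 -83.6] 761
cap in caddy -64.8 9.0 114.1
t 20.65 tcp [419.8 216.  267.7] yaw_y 1.242 tilt [-0.001 -0.001 -1.   ] gap 0.28162791679238447 F [ 0.5 -0.3 -0.6]
tool cm [-0.03  0.08 13.97]
wz -0.006  in world 0.00584714014318144
```

The green cap now reads 44 mm off in the caddy frame, so the caddy has been knocked. Looking.

```bash
python3 - <<'E'
from h import *
s=snap('top','top2'); a=s['p'][140:260,180:420,::-1]
b=cv2.resize(a,(560,280),interpolation=cv2.INTER_CUBIC)
cv2.imwrite('pics/c2.png',np.vstack([load('w8')['p'][:300,:,::-1],b]))
P=cloud(s).reshape(-1,3)
X=P[(P[:,0]>350)&(P[:,0]<580)&(P[:,1]>60)&(P[:,1]<330)&(P[:,2]>15)]
for lo,hi in((45,66),(165,182),(205,225)):
    Y=X[(X[:,2]>lo)&(X[:,2]<hi)]; print(lo,len(Y),cv2.minAreaRect(Y[:,:2].astype(np.float32)))
E
```

```text
45 73 ((443.13983154296875, 198.27621459960938), (146.6543731689453, 92.52200317382812), 70.3974609375)
165 167 ((497.9650573730469, 178.4486846923828), (60.70436477661133, 37.89229965209961), 68.6452865600586)
205 60 ((484.3238220214844, 183.32687377929688), (49.2626953125, 9.988645553588867), 70.7487564086914)
```

View pics/c2.png

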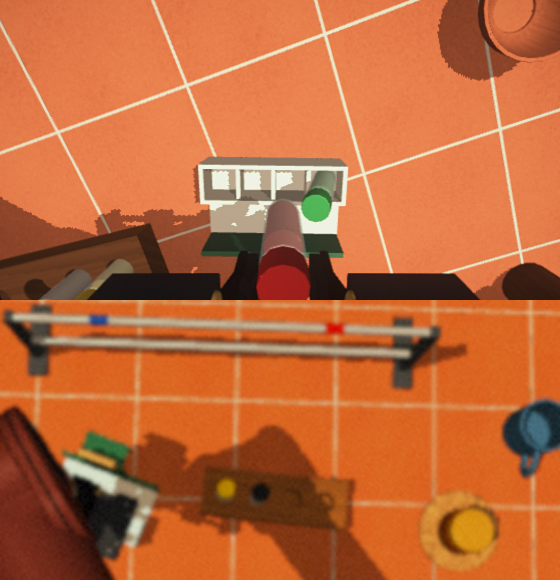

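The caddy was knocked about 30 mm toward -y, and its pockets are now at (219,185), (252,185), (288,185) in the wrist view. Re-fitting.

```bash
python3 - <<'E'
from h import *
w=load('w8')
print('pix', plane(w,[(219.5,185),(254,185),(289,185)],54).round(1))
for a in(1.22,1.235,1.248):
    print(a,[pocket(i,(484.3,183.3),a-np.pi/2).round(1).tolist() for i in range(4)], proj(w,[[*pocket(i,(484.3,183.3),a-np.pi/2),54] for i in range(4)]).round(0).tolist())
P=cloud(w); Z=P[...,2]
for lo,hi in((50,58),(57,64)):
    X=P[(Z>lo)&(Z<hi)&(P[...,0]<520)&(P[...,1]>100)&(P[...,0]>340)&(P[...,1]<270)]; print(len(X),cv2.minAreaRect(X[:,:2].astype(np.float32)))
E
```

```text
pix [[400.8 156.2  54. ]
 [411.7 188.2  54. ]
 [422.8 220.7  54. ]]
1.22 [[400.3, 157.6], [412.5, 190.7], [424.6, 224.0], [436.8, 257.1]] [[221.0, 184.0], [257.0, 185.0], [293.0, 186.0], [329.0, 186.0]]
1.235 [[400.7, 156.3], [412.4, 189.7], [424.0, 223.1], [435.7, 256.4]] [[220.0, 185.0], [256.0, 185.0], [292.0, 185.0], [328.0, 186.0]]
1.248 [[401.1, 155.2], [412.3, 188.7], [423.5, 222.3], [434.7, 255.8]] [[219.0, 186.0], [255.0, 185.0], [291.0, 185.0], [327.0, 185.0]]
1122 ((441.0574951171875, 196.86776733398438), (146.4824981689453, 88.07099914550781), 70.44486236572266)
466 ((448.1107177734375, 194.700927734375), (145.69775390625, 83.55672454833984), 70.24433898925781)
```

```bash
sed -i 's/o=(492.1,211.1),yaw=-.323/o=(484.2,182.8),yaw=-.337/' h.py; sed -i 's/-\.323/-.337/g; s/492.1,211.1/484.2,182.8/' chk.py
python3 - <<'E'
from h import *
print(pocket(1)); go([*pocket(1),128],1.234)
E
```

```text
[412.28480343 189.24162259]
t 20.7 tcp [419.9 216.1 267.9] yaw_y 1.243 tilt [-0.001 -0.001 -1.   ] gap 0.27906955410482104 F [ 0.6  0.3 -0.1]
tool cm [-0.16 -2.77 13.99]
wz 0.009  in world -0.008910023541156553
```

>>> move_arm(series=[[-0.08, -1.38, 0, 0, 0, 0.009, 0.1], [-0.08, -1.39, 0, 0, 0, 0, 0.1], [0, 0, 3, 0, 0, 0, 0.1], [0, 0, 3, 0, 0, 0, 0.1], [0, 0, 2, 0, 0, 0, 0.1], [0, 0, 2, 0, 0, 0, 0.1], [0, 0, 2, 0, 0, 0, 0.1], [0, 0, 2, 0, 0, 0, 0.1], [0, 0, 0, 0, 0, 0, 0.1], [0, 0, 0, 0, 0, 0, 0.45], [0, 0, 0, 0, 0, 0, 0.45], [0, 0, 0, 0, 0, 0, 0.45], [0, 0, -3, 0, 0, 0, 0.45], [0, 0, -4, 0, 0, 0, 0.5], [0, 0, -4, 0, 0, 0, 0.5], [0, 0, -3, 0, 0, 0, 0.5], [0, 0, 0, 0, 0, 0, 0.5], [0, 0, 0, 0, 0, 0, 0.5]])

```text
clock: 22.5
tcp_pos: [413.0, 189.6, 269.5]
tcp_rot: [0.001, 0.166, 0.986, 0.001]
contact_force: [0.1, 0.1, -0.6]
finger_gap: 0.502
gripper_force: 0.0
```

```bash
python3 - <<'E'
from chk import *
check('w9'); go([454.3,-34,268],-.077)
E
```

```text
rim y [-73.   72.4] x [-89.4 -81.8] 934
cap in caddy -70.6 -18.9 113.9
cap in caddy -66.8 37.0 114.2
t 22.55 tcp [412.5 189.4 268.4] yaw_y 1.237 tilt [ 0.  0. -1.] gap 0.5018977386053294 F [-0.1  0.1  0.2]
tool cm [-11.26 -19.74   0.04]
wz 1.314  in world -1.3143540276659231
```

The green tube was left leaning toward pocket 2, with its cap at y=37 instead of 53. I'll grasp its cap and stand it up.

>>> move_arm(series=[[-0.1, 2.9, 0, 0, 0, 0, 0.6], [-0.1, 2.87, 0, 0, 0, 0, 0.6], [0, 0, 4, 0, 0, 0, 0.6], [0, 0, 4, 0, 0, 0, 0.6], [0, 0, 4, 0, 0, 0, 0.6], [0, 0, 1.5, 0, 0, 0, 0.6], [0, 0, 0, 0, 0, 0, 0.1], [0, 0, 0, 0, 0, 0, 0.1], [0, 0, 0, 0, 0, 0, 0.1], [0, 0, 0, 0, 0, 0, 0.1], [0, 0, 0, 0, 0, 0, 0.1], [0, 0, 0, 0, 0, 0, 0.1]], grip_force=6)

```text
clock: 23.75
tcp_pos: [433.9, 243.6, 134.4]
tcp_rot: [0.001, 0.166, 0.986, 0.001]
contact_force: [0.5, 0.7, 4.0]
finger_gap: 0.285
gripper_force: 6.1
```

>>> move_arm(series=[[0.1, 0.4, -0.4, 0, 0, 0, 0.1], [0, 0.4, 0, 0, 0, 0, 0.1], [0, 0.4, 0, 0, 0, 0, 0.1], [0, 0.2, 0, 0, 0, 0, 0.1], [0, 0, 0, 0, 0, 0, 0.1], [0, 0, 0, 0, 0, 0, 0.42], [0, 0, 0, 0, 0, 0, 0.42], [0, 0, 0, 0, 0, 0, 0.42], [0, 0, -3, 0, 0, 0, 0.42], [0, 0, -4, 0, 0, 0, 0.5], [0, 0, -4, 0, 0, 0, 0.5], [0, 0, -2, 0, 0, 0, 0.5], [0, 0, 0, 0, 0, 0, 0.5], [0, 0, 0, 0, 0, 0, 0.5]], grip_force=12)

```text
clock: 25.15
tcp_pos: [437.1, 257.0, 267.5]
tcp_rot: [0.0, 0.166, 0.986, 0.0]
contact_force: [-0.6, -0.0, -0.9]
finger_gap: 0.499
gripper_force: 0.0
```

```bash
python3 - <<'E'
from chk import *
check('w10'); go([454.3,-34,268],-.077)
E
```

```text
rim y [-73.6  72.5] x [-89.2 -81.8] 924
cap in caddy -70.5 -18.3 113.7
cap in caddy -69.9 56.1 114.0
t 25.2 tcp [436.7 256.7 266.7] yaw_y 1.237 tilt [-0.001 -0.001 -1.   ] gap 0.5020325491365241 F [-0.8 -0.2  0.1]
tool cm [-11.17 -26.9   -0.11]
wz 1.314  in world -1.3144416408446082
```

Green is upright. Next, the black tube.

>>> move_arm(series=[[-1.4, -3.36, 0, 0, 0, 0, 0.6], [-1.4, -3.36, 0, 0, 0, 0, 0.6], [-1.4, -3.36, 0, 0, 0, 0, 0.6], [-1.4, -3.36, 0, 0, 0, 0, 0.6], [-1.4, -3.36, 0, 0, 0, 0, 0.6], [-1.4, -3.36, 0, 0, 0, 0, 0.6], [-1.4, -3.36, 0, 0, 0, 0, 0.6], [-1.4, -3.36, 0, 0, 0, 0, 0.6], [0, 0, 0, 0, 0, 0.146, 0.6], [0, 0, 0, 0, 0, 0.146, 0.6], [0, 0, 0, 0, 0, 0.146, 0.6], [0, 0, 0, 0, 0, 0.146, 0.6], [0, 0, 0, 0, 0, 0.146, 0.6], [0, 0, 0, 0, 0, 0.146, 0.6], [0, 0, 0, 0, 0, 0.146, 0.6], [0, 0, 0, 0, 0, 0.146, 0.6], [0, 0, 0, 0, 0, 0.146, 0.6], [0, 0, 0, 0, 0, 0, 0.6], [0, 0, 0, 0, 0, 0, 0.6]])

```text
clock: 27.1
tcp_pos: [454.5, -33.8, 266.7]
tcp_rot: [-0.0, 0.732, 0.681, -0.001]
contact_force: [-0.7, -0.1, -0.4]
finger_gap: 0.601
gripper_force: 0.0
```

```bash
python3 - <<'E'
from h import *
go([454.3,-34,128],-.077)
E
```

```text
t 27.1 tcp [454.5 -33.8 266.7] yaw_y -0.072 tilt [-0.002 -0.    -1.   ] gap 0.6010216103859618 F [-0.7 -0.1 -0.4]
tool cm [-0.02  0.   13.87]
wz 0.005  in world -0.004757425487535549
```

>>> move_arm(series=[[0, 0, 3, 0, 0, 0, 0.6], [0, 0, 4, 0, 0, 0, 0.6], [0, 0, 4, 0, 0, 0, 0.6], [0, 0, 2, 0, 0, 0, 0.6], [0, 0, 0.9, 0, 0, 0, 0.6], [0, 0, 0, 0, 0, 0, 0.1], [0, 0, 0, 0, 0, 0, 0.1], [0, 0, 0, 0, 0, 0, 0.1], [0, 0, 0, 0, 0, 0, 0.1], [0, 0, 0, 0, 0, 0, 0.1], [0, 0, 0, 0, 0, 0, 0.1], [0, 0, -3, 0, 0, 0, 0.1], [0, 0, -4, 0, 0, 0, 0.1], [0, 0, -4, 0, 0, 0, 0.1], [0, 0, -3, 0, 0, 0, 0.1], [0, 0, 0, 0, 0, 0, 0.1], [0, 0, 0, 0, 0, 0, 0.1]])

```text
clock: 28.8
tcp_pos: [455.0, -33.7, 268.8]
tcp_rot: [0.0, 0.734, 0.68, 0.0]
contact_force: [-0.2, -0.6, -0.4]
finger_gap: 0.281
gripper_force: 12.0
```

```bash
python3 - <<'E'
from h import *
go([*pocket(2),268],1.234)
E
```

```text
t 28.8 tcp [455.  -33.7 268.8] yaw_y -0.077 tilt [ 0.001  0.    -1.   ] gap 0.2813867970024623 F [-0.2 -0.6 -0.4]
tool cm [25.33 -5.06  0.08]
wz -1.311  in world 1.310518153045555
```

>>> move_arm(series=[[3.62, -0.723, 0, 0, 0, 0, 0.1], [3.62, -0.723, 0, 0, 0, 0, 0.1], [3.62, -0.723, 0, 0, 0, 0, 0.1], [3.62, -0.723, 0, 0, 0, 0, 0.1], [3.62, -0.723, 0, 0, 0, 0, 0.1], [3.62, -0.723, 0, 0, 0, 0, 0.1], [3.61, -0.722, 0, 0, 0, 0, 0.1], [0, 0, 0, 0, 0, -0.1457, 0.1], [0, 0, 0, 0, 0, -0.1457, 0.1], [0, 0, 0, 0, 0, -0.1457, 0.1], [0, 0, 0, 0, 0, -0.1457, 0.1], [0, 0, 0, 0, 0, -0.1457, 0.1], [0, 0, 0, 0, 0, -0.1457, 0.1], [0, 0, 0, 0, 0, -0.1457, 0.1], [0, 0, 0, 0, 0, -0.1457, 0.1], [0, 0, 0, 0, 0, -0.1457, 0.1], [0, 0, 0, 0, 0, 0, 0.1], [0, 0, 0, 0, 0, 0, 0.1]])

```text
clock: 30.6
tcp_pos: [423.4, 222.4, 267.4]
tcp_rot: [-0.001, 0.169, 0.986, -0.001]
contact_force: [0.3, -0.3, -0.5]
finger_gap: 0.279
gripper_force: 12.0
```

```bash
python3 - <<'E'
from chk import *
check('w11'); go([*pocket(2),145],1.234)
E
```

```text
rim y [-73.8  72.5] x [-89.5 -85.2] 873
cap in caddy -70.5 -18.5 113.9
cap in caddy -70.0 55.5 113.9
t 30.65 tcp [423.5 222.5 267.7] yaw_y 1.23 tilt [-0.001 -0.001 -1.   ] gap 0.28338864500241345 F [-0.3 -0.6 -0.6]
tool cm [-0.05  0.04 12.27]
wz -0.004  in world 0.003501259589418826
```

>>> move_arm(series=[[-0.05, 0.06, 3, 0, 0, 0, 0.1], [0, 0, 3, 0, 0, 0, 0.1], [0, 0, 2, 0, 0, 0, 0.1], [0, 0, 2, 0, 0, 0, 0.1], [0, 0, 1.3, 0, 0, 0, 0.1], [0, 0, 1, 0, 0, 0, 0.1], [0, 0, 0, 0, 0, 0, 0.1], [0, 0, 0, 0, 0, 0, 0.1], [0, 0, 0, 0, 0, 0, 0.45], [0, 0, 0, 0, 0, 0, 0.45], [0, 0, 0, 0, 0, 0, 0.45], [0, 0, 0, 0, 0, 0, 0.45], [0, 0, -3, 0, 0, 0, 0.45], [0, 0, -4, 0, 0, 0, 0.5], [0, 0, -4, 0, 0, 0, 0.5], [0, 0, -1.3, 0, 0, 0, 0.5], [0, 0, 0, 0, 0, 0, 0.5], [0, 0, 0, 0, 0, 0, 0.5]])

```text
clock: 32.45
tcp_pos: [424.2, 222.9, 267.6]
tcp_rot: [-0.0, 0.167, 0.986, -0.0]
contact_force: [-0.4, 0.6, -0.1]
finger_gap: 0.499
gripper_force: 0.0
```

```bash
python3 - <<'E'
from chk import *
check('w12'); go([458,13.5,268],-.077)
E
```

```text
rim y [-73.9  72.3] x [-89.5 -85.3] 881
cap in caddy -70.6 -18.5 114.0
cap in caddy -69.8 19.3 113.9
cap in caddy -69.9 55.5 113.9
t 32.5 tcp [424.  222.7 267.1] yaw_y 1.235 tilt [-0.002 -0.001 -1.   ] gap 0.4982876457901417 F [-0.4 -0.5 -0.6]
tool cm [-10.11 -18.63  -0.08]
wz 1.312  in world -1.3116402027344323
```

Three tubes are in. Next is the yellow one.

>>> move_arm(series=[[-1.69, -3.11, 0, 0, 0, 0, 0.6], [-1.69, -3.11, 0, 0, 0, 0, 0.6], [-1.69, -3.11, 0, 0, 0, 0, 0.6], [-1.69, -3.11, 0, 0, 0, 0, 0.6], [-1.68, -3.1, 0, 0, 0, 0, 0.6], [-1.68, -3.1, 0, 0, 0, 0, 0.6], [0, 0, 0, 0, 0, 0.1457, 0.6], [0, 0, 0, 0, 0, 0.1457, 0.6], [0, 0, 0, 0, 0, 0.1457, 0.6], [0, 0, 0, 0, 0, 0.1457, 0.6], [0, 0, 0, 0, 0, 0.1457, 0.6], [0, 0, 0, 0, 0, 0.1457, 0.6], [0, 0, 0, 0, 0, 0.1457, 0.6], [0, 0, 0, 0, 0, 0.1457, 0.6], [0, 0, 0, 0, 0, 0.1457, 0.6], [0, 0, 0, 0, 0, 0, 0.6], [0, 0, 0, 0, 0, 0, 0.6]])

```text
clock: 34.2
tcp_pos: [458.1, 13.6, 267.4]
tcp_rot: [-0.0, 0.732, 0.681, -0.001]
contact_force: [-0.4, -0.3, -0.4]
finger_gap: 0.598
gripper_force: 0.0
```

```bash
python3 - <<'E'
from h import *
go([458,13.5,128],-.077)
E
```

```text
t 34.2 tcp [458.1  13.6 267.4] yaw_y -0.072 tilt [-0.002 -0.    -1.   ] gap 0.5983085437332094 F [-0.4 -0.3 -0.4]
tool cm [-1.000e-02  2.000e-02  1.394e+01]
wz 0.005  in world -0.0048201729906725
```

>>> move_arm(series=[[0, 0, 3, 0, 0, 0, 0.6], [0, 0, 4, 0, 0, 0, 0.6], [0, 0, 4, 0, 0, 0, 0.6], [0, 0, 2, 0, 0, 0, 0.6], [0, 0, 0.9, 0, 0, 0, 0.6], [0, 0, 0, 0, 0, 0, 0.1], [0, 0, 0, 0, 0, 0, 0.1], [0, 0, 0, 0, 0, 0, 0.1], [0, 0, 0, 0, 0, 0, 0.1], [0, 0, 0, 0, 0, 0, 0.1], [0, 0, 0, 0, 0, 0, 0.1], [0, 0, -3, 0, 0, 0, 0.1], [0, 0, -4, 0, 0, 0, 0.1], [0, 0, -4, 0, 0, 0, 0.1], [0, 0, -3, 0, 0, 0, 0.1], [0, 0, 0, 0, 0, 0, 0.1], [0, 0, 0, 0, 0, 0, 0.1]])

```text
clock: 35.9
tcp_pos: [458.7, 13.8, 269.8]
tcp_rot: [0.0, 0.734, 0.68, 0.0]
contact_force: [-0.9, 0.1, -0.8]
finger_gap: 0.282
gripper_force: 12.0
```

```bash
python3 - <<'E'
from h import *
go([*pocket(0),268],1.234)
E
```

```text
t 35.9 tcp [458.7  13.8 269.8] yaw_y -0.077 tilt [ 0.001  0.    -1.   ] gap 0.2818084374218595 F [-0.9  0.1 -0.8]
tool cm [13.73 -6.88  0.18]
wz -1.311  in world 1.310547595118365
```

>>> move_arm(series=[[3.43, -1.72, 0, 0, 0, 0, 0.1], [3.43, -1.72, 0, 0, 0, 0, 0.1], [3.43, -1.72, 0, 0, 0, 0, 0.1], [3.44, -1.72, 0, 0, 0, 0, 0.1], [0, 0, 0, 0, 0, -0.1457, 0.1], [0, 0, 0, 0, 0, -0.1457, 0.1], [0, 0, 0, 0, 0, -0.1457, 0.1], [0, 0, 0, 0, 0, -0.1457, 0.1], [0, 0, 0, 0, 0, -0.1457, 0.1], [0, 0, 0, 0, 0, -0.1457, 0.1], [0, 0, 0, 0, 0, -0.1457, 0.1], [0, 0, 0, 0, 0, -0.1457, 0.1], [0, 0, 0, 0, 0, -0.1457, 0.1], [0, 0, 0, 0, 0, 0, 0.1], [0, 0, 0, 0, 0, 0, 0.1]])

```text
clock: 37.4
tcp_pos: [400.1, 155.7, 268.6]
tcp_rot: [-0.001, 0.169, 0.986, -0.001]
contact_force: [0.8, 0.7, -0.5]
finger_gap: 0.281
gripper_force: 12.0
```

```bash
python3 - <<'E'
from chk import *
check('w13'); go([*pocket(0),145],1.234)
E
```

```text
rim y [-72.8  71.6] x [-89.1 -85.6] 821
cap in caddy -70.5 -19.4 113.9
cap in caddy -69.9 54.4 113.7
cap in caddy -69.7 18.1 113.8
t 37.45 tcp [400.2 155.8 268.8] yaw_y 1.231 tilt [-0.001 -0.001 -1.   ] gap 0.2801756409280282 F [-0.7  0.3 -0.1]
tool cm [-0.05  0.04 12.38]
wz -0.003  in world 0.003419859201795772
```

>>> move_arm(series=[[-0.05, 0, 3, 0, 0, 0, 0.1], [0, 0, 3, 0, 0, 0, 0.1], [0, 0, 2, 0, 0, 0, 0.1], [0, 0, 2, 0, 0, 0, 0.1], [0, 0, 1.4, 0, 0, 0, 0.1], [0, 0, 1, 0, 0, 0, 0.1], [0, 0, 0, 0, 0, 0, 0.1], [0, 0, 0, 0, 0, 0, 0.1], [0, 0, 0, 0, 0, 0, 0.45], [0, 0, 0, 0, 0, 0, 0.45], [0, 0, 0, 0, 0, 0, 0.45], [0, 0, 0, 0, 0, 0, 0.45], [0, 0, -3, 0, 0, 0, 0.45], [0, 0, -4, 0, 0, 0, 0.5], [0, 0, -4, 0, 0, 0, 0.5], [0, 0, -4.3, 0, 0, 0, 0.5], [0, 0, 0, 0, 0, 0, 0.5], [0, 0, 0, 0, 0, 0, 0.5]])

```text
clock: 39.25
tcp_pos: [401.4, 155.9, 299.5]
tcp_rot: [0.001, 0.167, 0.986, 0.001]
contact_force: [0.4, -0.1, -0.6]
finger_gap: 0.501
gripper_force: 0.0
```

```bash
python3 - <<'E'
from chk import *
check('w14'); go([484.2,182.8,300],1.234-np.pi/2)
s=snap('top','top3'); P=cloud(s).reshape(-1,3)
X=P[(P[:,0]>350)&(P[:,0]<580)&(P[:,1]>60)&(P[:,1]<330)]
for lo,hi in((165,182),(205,225)):
    Y=X[(X[:,2]>lo)&(X[:,2]<hi)]; print(lo,len(Y),cv2.minAreaRect(Y[:,:2].astype(np.float32)))
print(st()[0]['q'].round(2))
E
```

```text
rim y [-72.9  72.2] x [-89.2 -85.7] 771
cap in caddy -70.5 -19.4 113.9
cap in caddy -69.7 -53.2 114.0
cap in caddy -69.7 18.1 113.9
cap in caddy -69.8 54.6 113.8
t 39.3 tcp [400.8 155.7 298.3] yaw_y 1.235 tilt [-0. -0. -1.] gap 0.4989936905886303 F [-0.1 -0.2 -0. ]
tool cm [-6.97  5.31 -0.17]
wz -1.57  in world 1.570145450318977
165 104 ((505.0254821777344, 164.31234741210938), (60.37915802001953, 30.280981063842773), 37.68156051635742)
205 7 ((478.8210754394531, 162.0665740966797), (11.623674392700195, 4.271590232849121), 25.189645767211914)
[-0.52 -0.14  0.05  1.88  0.01  1.4   0.75]
```

All four tubes are in, caps at z=114. I'll go over the tab and turn the tool to pinch across its thickness.

>>> move_arm(series=[[-2.3, 1.77, 0, 0, 0, 0, 0.5], [-2.3, 1.77, 0, 0, 0, 0, 0.5], [-2.35, 1.77, 0, 0, 0, 0, 0.5], [0, 0, 0, 0, 0, 0.143, 0.5], [0, 0, 0, 0, 0, 0.143, 0.5], [0, 0, 0, 0, 0, 0.143, 0.5], [0, 0, 0, 0, 0, 0.143, 0.5], [0, 0, 0, 0, 0, 0.143, 0.5], [0, 0, 0, 0, 0, 0.143, 0.5], [0, 0, 0, 0, 0, 0.143, 0.5], [0, 0, 0, 0, 0, 0.143, 0.5], [0, 0, 0, 0, 0, 0.143, 0.5], [0, 0, 0, 0, 0, 0.143, 0.5], [0, 0, 0, 0, 0, 0.143, 0.5], [0, 0, 0, 0, 0, 0, 0.5], [0, 0, 0, 0, 0, 0, 0.5]], grip_force=45)

```text
clock: 40.95
tcp_pos: [483.7, 182.8, 297.6]
tcp_rot: [-0.0, 0.815, 0.58, -0.001]
contact_force: [0.2, -1.1, -0.0]
finger_gap: 0.498
gripper_force: 0.0
```

```bash
python3 - <<'E'
from h import *
w=snap('wrist','w15'); P=cloud(w).reshape(-1,3)
X=P[(abs(P[:,0]-484)<60)&(abs(P[:,1]-183)<60)]
for lo,hi in((170,181),(213,222)):
    Y=X[(X[:,2]>lo)&(X[:,2]<hi)]; print(lo,len(Y),cv2.minAreaRect(Y[:,:2].astype(np.float32)) if len(Y) else 0)
go([484.2,182.8,206],-.337);print(st()[0]['q'].round(2))
E
```

```text
170 2930 ((498.52667236328125, 176.66903686523438), (60.30792999267578, 37.64805221557617), 70.51543426513672)
213 1163 ((485.26171875, 181.66627502441406), (49.794593811035156, 9.671661376953125), 70.71939086914062)
t 41.0 tcp [483.8 182.8 297.8] yaw_y -0.334 tilt [-0.001 -0.001 -1.   ] gap 0.5028036784618667 F [ 0.7  0.2 -0. ]
tool cm [0.02 0.05 9.18]
wz 0.003  in world -0.002734392040814937
[-0.55  0.04  0.1   1.71 -0.    1.39 -0.78]
```

View pics/w15.png

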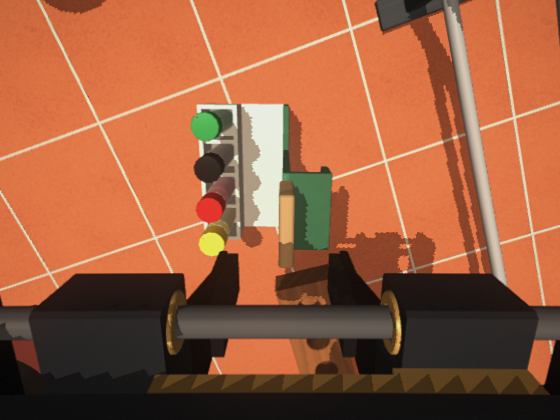

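The wrist view shows all four tubes standing and the tab (287,223) lined up between the fingers. Gripping.

>>> move_arm(series=[[-0.04, 0.14, 3, 0, 0, 0, 0.5], [0, 0, 3, 0, 0, 0, 0.5], [0, 0, 2, 0, 0, 0, 0.5], [0, 0, 1.2, 0, 0, 0, 0.5], [0, 0, 0, 0, 0, 0, 0.5], [0, 0, 0, 0, 0, 0, 0.02], [0, 0, 0, 0, 0, 0, 0.02], [0, 0, 0, 0, 0, 0, 0.02], [0, 0, 0, 0, 0, 0, 0.02], [0, 0, 0, 0, 0, 0, 0.02], [0, 0, 0, 0, 0, 0, 0.02], [0, 0, 0, 0, 0, 0, 0.02], [0, 0, 0, 0, 0, 0, 0.02]])

```text
clock: 42.3
tcp_pos: [485.4, 182.1, 206.9]
tcp_rot: [0.0, 0.816, 0.578, 0.0]
contact_force: [0.4, 0.1, 3.9]
finger_gap: 0.112
gripper_force: 45.0
```

```bash
python3 - <<'E'
from h import *
# rail fit from top depth
s=load('top1'); P=cloud(s).reshape(-1,3); X=P[(P[:,0]>640)&(P[:,0]<690)&(P[:,1]>-240)&(P[:,1]<290)&(P[:,2]>215)&(P[:,2]<240)]
a=np.polyfit(X[:,1],X[:,0],1);print('rail',len(X),a,X[:,2].mean())
h=cv2.cvtColor(s['p'],cv2.COLOR_RGB2HSV); I=cloud(s); 
H=h[...,0].astype(int);S=h[...,1]
u,v=np.meshgrid(np.arange(560),np.arange(420))
for nm,m,(uu,vv) in(('blue',(H>100)&(H<130)&(S>100),(222,149)),('red',((H<4)|(H>174))&(S>150),(324,152))):
    m=m&(abs(u-uu)<12)&(abs(v-vv)<6); print(nm,m.sum(),plane(s,[(u[m].mean(),v[m].mean())],224).round(1), (u[m].min(),u[m].max()))
go([485,182,300],-.337)
E
```

```text
rail 707 [9.85856343e-03 6.60193567e+02] 225.01748830616094
blue 19 [[663.7 185.9 224. ]] (np.int64(219), np.int64(225))
red 18 [[ 660.2 -119.5  224. ]] (np.int64(320), np.int64(326))
t 42.3 tcp [485.4 182.1 206.9] yaw_y -0.338 tilt [ 0.  0. -1.] gap 0.11248486327231053 F [0.4 0.1 3.9]
tool cm [-0.02 -0.03 -9.31]
wz -0.001  in world 0.001407716674137749
```

>>> move_arm(series=[[0, 0, -0.3, 0, 0, 0, 0.02], [0, 0, -0.7, 0, 0, 0, 0.02], [0, 0, -1, 0, 0, 0, 0.02], [0, 0, -1.3, 0, 0, 0, 0.02], [0, 0, -1.3, 0, 0, 0, 0.02], [0, 0, -1.3, 0, 0, 0, 0.02], [0, 0, -1.3, 0, 0, 0, 0.02], [0, 0, -1.3, 0, 0, 0, 0.02], [0, 0, -1, 0, 0, 0, 0.02], [0, 0, -0.5, 0, 0, 0, 0.02], [0, 0, 0, 0, 0, 0, 0.02], [0, 0, 0, 0, 0, -0.04, 0.02], [0, 0, 0, 0, 0, -0.07, 0.02], [0, 0, 0, 0, 0, -0.08, 0.02], [0, 0, 0, 0, 0, -0.07, 0.02], [0, 0, 0, 0, 0, -0.05, 0.02], [0, 0, 0, 0, 0, -0.018, 0.02], [0, 0, 0, 0, 0, 0, 0.02], [0, 0, 0, 0, 0, 0, 0.02]])

```text
clock: 44.2
tcp_pos: [485.2, 182.1, 306.3]
tcp_rot: [-0.0, 0.711, 0.703, -0.0]
contact_force: [0.6, 0.1, -6.2]
finger_gap: 0.112
gripper_force: 45.0
```

```bash
python3 - <<'E'
from h import *
w=snap('wrist','w16'); P=cloud(w).reshape(-1,3)
go([600,185,307],-.01); _,p,_=st()
X=P[(P[:,0]>640)&(P[:,0]<690)&(P[:,1]>-240)&(P[:,1]<290)&(P[:,2]>215)&(P[:,2]<240)]
if len(X)>50: print('rail',len(X),np.polyfit(X[:,1],X[:,0],1),X[:,1].min(),X[:,1].max(),X[:,2].max())
X=P[(abs(P[:,0]-p[0])<8)&(abs(P[:,1]-p[1])<40)&(P[:,2]>300)&(P[:,2]<330)]; print('tab',len(X),X.max(0) if len(X) else 0)
cv2.imwrite('pics/w16m.png',w['p'][:,:,::-1])
E
```

```text
t 44.25 tcp [485.2 182.1 306.4] yaw_y -0.011 tilt [-0. -0. -1.] gap 0.11239271239883024 F [-0.9 -0.9 -6.5]
tool cm [ 0.42 11.47 -0.06]
wz -0.001  in world 0.00133797857669804
rail 2809 [-1.15510876e-02  6.60575166e+02] 46.605771697149386 205.75096877747535 227.894278370892
tab 2836 [493.23657528 207.02142968 329.9791667 ]
```

View pics/w16m.png

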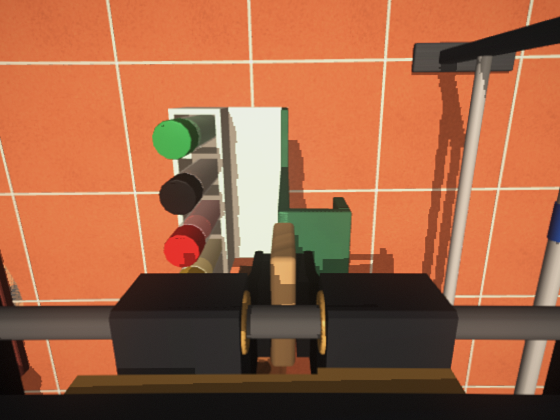

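The caddy is held level with all tubes in it, and the blue band is at the right edge (557,222). Moving toward the rail.

>>> move_arm(series=[[0.05, 0.6, 0, 0, 0, 0, 0.02], [0.1, 1.2, 0, 0, 0, 0, 0.02], [0.1, 1.6, 0, 0, 0, 0, 0.02], [0.1, 1.6, 0, 0, 0, 0, 0.02], [0, 1.6, 0, 0, 0, 0, 0.02], [0, 1.6, 0, 0, 0, 0, 0.02], [0, 1.6, 0, 0, 0, 0, 0.02], [0, 1.0, 0, 0, 0, 0, 0.02], [0, 0.6, 0, 0, 0, 0, 0.02], [0, 0, 0, 0, 0, 0, 0.02], [0, 0, 0, 0, 0, 0, 0.02]])

```text
clock: 45.35
tcp_pos: [599.0, 184.6, 306.5]
tcp_rot: [-0.0, 0.711, 0.703, -0.0]
contact_force: [-1.7, -0.5, -6.8]
finger_gap: 0.111
gripper_force: 45.0
```

```bash
python3 - <<'E'
from h import *
w=snap('wrist','w17')
go([647,185.5,307],-.01)
h=cv2.cvtColor(w['p'],cv2.COLOR_RGB2HSV); P=cloud(w)
m=(abs(h[...,0].astype(int)-115)<15)&(h[...,1]>110)&(P[...,2]>205)&(P[...,2]<240)
X=P[m]; print('blue',len(X),X.mean(0),np.percentile(X,[1,99],axis=0) if len(X) else 0)
v,u=np.nonzero(m); print(u.min(),u.max(),v.min(),v.max()) if len(u) else 0
Q=P.reshape(-1,3);X=Q[(Q[:,0]>640)&(Q[:,0]<690)&(Q[:,1]<290)&(Q[:,2]>222)&(Q[:,2]<229)]
for y in range(60,290,20):
    Y=X[abs(X[:,1]-y)<10]
    if len(Y)>20: print(y,len(Y),np.percentile(Y[:,0],[2,50,98]).round(1),Y[:,2].max().round(1))
cv2.imwrite('pics/w17m.png',w['p'][:,:,::-1])
E
```

```text
t 45.4 tcp [598.8 184.6 306.6] yaw_y -0.01 tilt [-0.  0. -1.] gap 0.10873130315279841 F [-0.3  0.5 -6.9]
tool cm [ 0.14  4.82 -0.04]
wz 0.0  in world -1.3772207564377581e-05
blue 678 [661.92529694 185.0680516  225.90023374] [[656.90710347 173.46324773 221.4609028 ]
 [668.17271578 196.41446027 228.25137046]]
373 394 211 247
160 370 [657.7 662.  668.4] 227.8
180 569 [657.  662.1 668.9] 228.5
200 595 [657.5 662.3 668.8] 228.3
220 600 [658.1 662.6 668.8] 228.7
240 649 [658.1 662.7 668.8] 227.9
260 722 [658.2 662.7 668.7] 228.4
280 781 [658.3 662.8 669. ] 227.9
```

View pics/w17m.png

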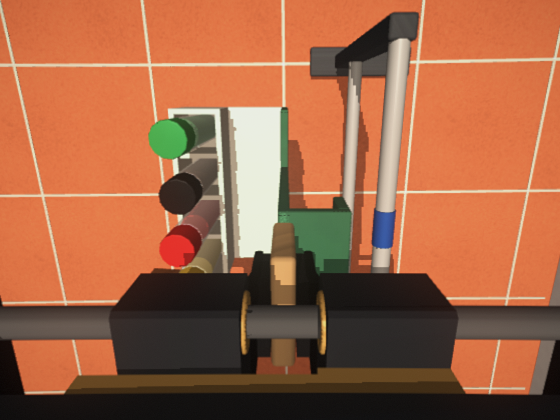

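Blue band found at (662.4, 185.0). Moving over the rail and lowering.

>>> move_arm(series=[[0, 0.5, 0, 0, 0, 0, 0.02], [0.04, 1.0, 0, 0, 0, 0, 0.02], [0, 1.2, 0, 0, 0, 0, 0.02], [0, 1.2, 0, 0, 0, 0, 0.02], [0, 0.7, 0, 0, 0, 0, 0.02], [0, 0.25, 0, 0, 0, 0, 0.02], [0, 0, 0, 0, 0, 0, 0.02], [0, 0, 0.5, 0, 0, 0, 0.02], [0, 0, 0.8, 0, 0, 0, 0.02], [0, 0, 0.8, 0, 0, 0, 0.02], [0, 0, 0.6, 0, 0, 0, 0.02], [0, 0, 0.5, 0, 0, 0, 0.02], [0, 0, 0.4, 0, 0, 0, 0.02], [0, 0, 0.3, 0, 0, 0, 0.02], [0, 0, 0, 0, 0, 0, 0.02], [0, 0, 0, 0, 0, 0, 0.02]])

```text
clock: 47.0
tcp_pos: [647.9, 184.3, 267.8]
tcp_rot: [0.0, 0.711, 0.703, 0.0]
contact_force: [0.4, 0.8, -7.4]
finger_gap: 0.112
gripper_force: 45.0
```

```bash
python3 - <<'E'
from h import *
go([647.5,185,262.9],-.01)
E
```

```text
t 47.0 tcp [647.9 184.3 267.8] yaw_y -0.01 tilt [ 0.  0. -1.] gap 0.11173854741073644 F [ 0.4  0.8 -7.4]
tool cm [ 0.07 -0.04  0.49]
wz -0.0  in world 0.0003001933926154443
```

>>> move_arm(series=[[0, 0, 0.2, 0, 0, 0, 0.02], [0, 0, 0.2, 0, 0, 0, 0.02], [0, 0, 0.1, 0, 0, 0, 0.02], [0, 0, 0.05, 0, 0, 0, 0.02], [0, 0, 0, 0, 0, 0, 0.02], [0, 0, 0, 0, 0, 0, 0.02], [0, 0, 0, 0, 0, 0, 0.02]])

```text
clock: 47.7
tcp_pos: [647.8, 184.3, 262.8]
tcp_rot: [0.0, 0.711, 0.703, 0.0]
contact_force: [-4.5, -1.5, 3.9]
finger_gap: 0.112
gripper_force: 45.0
```

```bash
python3 - <<'E'
from h import *
go([645,-119.5,263],-.01)
s=snap('side','s1'); cv2.imwrite('pics/s1c.png',cv2.resize(s['p'][120:320,180:400,::-1],(660,600),interpolation=cv2.INTER_CUBIC))
E
```

```text
t 47.7 tcp [647.8 184.3 262.8] yaw_y -0.01 tilt [ 0.  0. -1.] gap 0.11168416573899698 F [-4.5 -1.5  3.9]
tool cm [-3.038e+01  3.000e-02 -3.000e-02]
wz -0.0  in world 0.0002920547038371968
```

View pics/s1c.png

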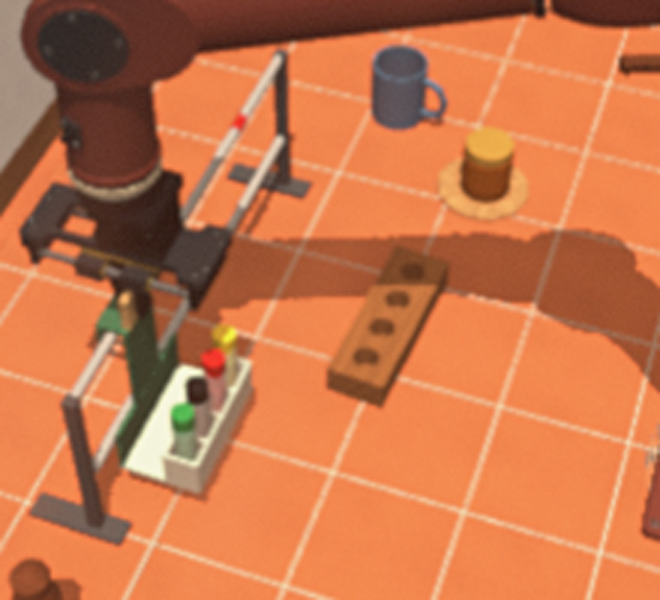

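Side view: the caddy hangs on the upper rail at the blue band with all four tubes in. Sliding toward the red band.

>>> move_arm(series=[[0, 0, -0.08, 0, 0, 0, 0.02], [-0.3, 0, 0, 0, 0, 0, 0.02], [-0.6, 0, 0, 0, 0, 0, 0.02], [-0.9, 0, 0, 0, 0, 0, 0.02], [-1, 0, 0, 0, 0, 0, 0.02], [-1, 0, 0, 0, 0, 0, 0.02], [-1, 0, 0, 0, 0, 0, 0.02], [-1, 0, 0, 0, 0, 0, 0.02], [-1, 0, 0, 0, 0, 0, 0.02], [-1, 0, 0, 0, 0, 0, 0.02], [-1, 0, 0, 0, 0, 0, 0.02], [-1, 0, 0, 0, 0, 0, 0.02], [-1, 0, 0, 0, 0, 0, 0.02], [-1, 0, 0, 0, 0, 0, 0.02], [-1, 0, 0, 0, 0, 0, 0.02], [-1, 0, 0, 0, 0, 0, 0.02], [-0.7, 0, 0, 0, 0, 0, 0.02], [-0.3, 0, 0, 0, 0, 0, 0.02], [0, 0, 0, 0, 0, 0, 0.02], [0, 0, 0, 0, 0, 0, 0.02]])

```text
clock: 49.75
tcp_pos: [646.3, 35.2, 262.8]
tcp_rot: [0.0, 0.711, 0.703, -0.001]
contact_force: [-0.1, -2.3, -2.3]
finger_gap: 0.111
gripper_force: 45.0
```

```bash
python3 - <<'E'
from h import *
go([645,-119.5,263],-.01)
w=snap('wrist','w18');h=cv2.cvtColor(w['p'],cv2.COLOR_RGB2HSV); P=cloud(w)
s=snap('top','t4')
hh=cv2.cvtColor(s['p'],cv2.COLOR_RGB2HSV)[135:165,300:345]; m=((hh[...,0]<4)|(hh[...,0]>174))&(hh[...,1]>150)
v,u=np.nonzero(m); wt=1; print('red',len(u),u.min()+300,u.max()+300,plane(s,[(u.mean()+300,v.mean()+135)],225).round(1))
E
```

```text
t 49.75 tcp [646.3  35.2 262.8] yaw_y -0.011 tilt [-0.    -0.002 -1.   ] gap 0.11101034088731264 F [-0.1 -2.3 -2.3]
tool cm [-1.547e+01  5.000e-02  1.000e-02]
wz -0.001  in world 0.0013977440974966004
red 22 320 326 [[ 659.7 -119.1  225. ]]
```

>>> move_arm(series=[[-0.3, 0, 0, 0, 0, 0, 0.02], [-0.6, 0, 0, 0, 0, 0, 0.02], [-0.9, 0, 0, 0, 0, 0, 0.02], [-1, 0, 0, 0, 0, 0, 0.02], [-1, 0, 0, 0, 0, 0, 0.02], [-1, 0, 0, 0, 0, 0, 0.02], [-1, 0, 0, 0, 0, 0, 0.02], [-1, 0, 0, 0, 0, 0, 0.02], [-1, 0, 0, 0, 0, 0, 0.02], [-1, 0, 0, 0, 0, 0, 0.02], [-1, 0, 0, 0, 0, 0, 0.02], [-1, 0, 0, 0, 0, 0, 0.02], [-1, 0, 0, 0, 0, 0, 0.02], [-1, 0, 0, 0, 0, 0, 0.02], [-1, 0, 0, 0, 0, 0, 0.02], [-0.9, 0, 0, 0, 0, 0, 0.02], [-0.6, 0, 0, 0, 0, 0, 0.02], [-0.2, 0, 0, 0, 0, 0, 0.02], [0, 0, 0, 0, 0, 0, 0.02], [0, 0, 0, 0, 0, 0, 0.02]])

```text
clock: 51.85
tcp_pos: [644.6, -119.4, 262.8]
tcp_rot: [0.0, 0.711, 0.703, -0.0]
contact_force: [-0.1, -2.2, -3.6]
finger_gap: 0.114
gripper_force: 45.0
```

```bash
python3 - <<'E'
from h import *
go([645,-119.6,263],-.01)
w=snap('wrist','w19');h=cv2.cvtColor(w['p'],cv2.COLOR_RGB2HSV); P=cloud(w)
m=((h[...,0]<4)|(h[...,0]>174))&(h[...,1]>150)&(P[...,2]>205)&(P[...,2]<235)&(P[...,0]>640); print(m.sum()); 
if m.sum(): print(P[m].mean(0),P[m].min(0),P[m].max(0))
E
```

```text
t 51.85 tcp [ 644.6 -119.4  262.8] yaw_y -0.011 tilt [-0.    -0.001 -1.   ] gap 0.11414178452289246 F [-0.1 -2.2 -3.6]
tool cm [-0.02  0.04 -0.02]
wz -0.001  in world 0.0009865020709958205
0
```

>>> move_arm(series=[[0, 0.2, 0, 0, 0, 0, 0.02], [0, 0.2, 0, 0, 0, 0, 0.02], [0, 0.1, 0.05, 0, 0, 0, 0.02], [0, 0, 0, 0, 0, 0, 0.02], [0, 0, 0, 0, 0, 0, 0.02]])

```text
clock: 52.4
tcp_pos: [649.7, -118.4, 262.8]
tcp_rot: [-0.0, 0.711, 0.704, 0.0]
contact_force: [-4.5, 0.9, 4.2]
finger_gap: 0.112
gripper_force: 45.0
```

>>> move_arm(series=[[0, 0, 0, 0, 0, 0, 0.15], [0, 0, 0, 0, 0, 0, 0.2], [0, 0, 0, 0, 0, 0, 0.3], [0, 0, 0, 0, 0, 0, 0.4], [0, 0, 0, 0, 0, 0, 0.45], [0, 0, 0, 0, 0, 0, 0.45], [0, 0, -1, 0, 0, 0, 0.45], [0, 0, -2, 0, 0, 0, 0.45], [0, 0, -3, 0, 0, 0, 0.45], [0, 0, -3, 0, 0, 0, 0.45], [0, 0, -2, 0, 0, 0, 0.45], [0, 0, 0, 0, 0, 0, 0.45]])

```text
clock: 53.6
tcp_pos: [650.6, -119.1, 376.8]
tcp_rot: [0.002, 0.711, 0.703, 0.002]
contact_force: [-0.4, 0.5, -0.1]
finger_gap: 0.45
gripper_force: 0.0
```

```bash
python3 - <<'E'
from h import *
go([645,-119.6,370],-.01)
w=snap('wrist','w20');P=cloud(w).reshape(-1,3); X=P[(abs(P[:,0]-650)<25)&(abs(P[:,1]+120)<60)]
for lo,hi in((226,240),(268,282)):
    Y=X[(X[:,2]>lo)&(X[:,2]<hi)]; print(lo,len(Y),Y[:,2].mean() if len(Y) else 0,cv2.minAreaRect(Y[:,:2].astype(np.float32)) if len(Y) else 0)
s=snap('side','s2'); cv2.imwrite('pics/s2c.png',cv2.resize(s['p'][120:320,180:400,::-1],(660,600),interpolation=cv2.INTER_CUBIC))
E
```

```text
t 53.6 tcp [ 650.6 -119.1  376.8] yaw_y -0.01 tilt [ 0.006 -0.001 -1.   ] gap 0.4495140610429983 F [-0.4  0.5 -0.1]
tool cm [-0.05 -0.56  0.67]
wz -0.0  in world 0.0004749868162341464
226 2272 231.60065334083578 ((660.147705078125, -120.1335678100586), (29.78836441040039, 119.55550384521484), 0.45880326628685)
268 994 273.8307943482125 ((648.7496337890625, -118.56724548339844), (49.37109375, 9.826238632202148), 89.52384185791016)
```

View pics/s2c.png

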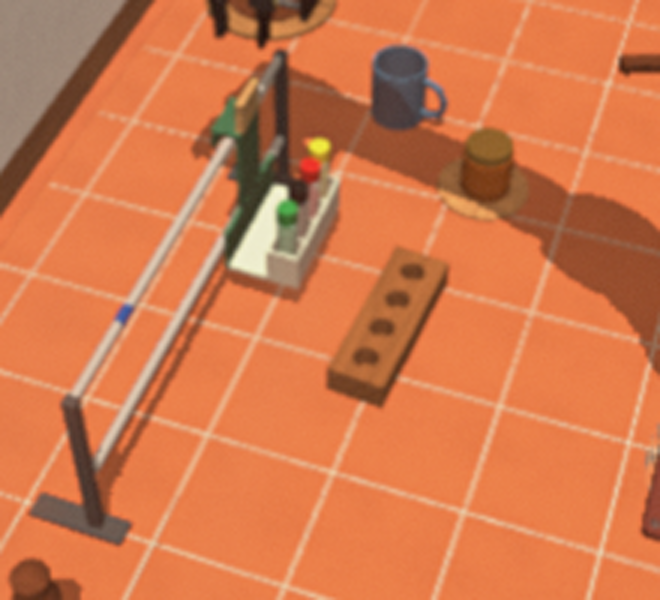

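The caddy hangs at the red band (tab y -118.6, band about -119.5; top at 274 as expected), with tubes upright, the jar on the mat and the gripper clear. Handing in.

```bash
python3 -c "
from plant import bot
print(bot.sign_off())"
```

```text
the job is handed in; nothing more can be done
None
```

I finished all three steps and handed the job in, but the hand-in gave no verdict. At my last look, the jar stood on the cork mat, all four tubes were upright in the caddy, and the loaded caddy hung about 1 mm from the middle of the red band; the robot's path stayed clear of the mug, pepper mill and bowl.

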